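Press a batch of ceramic plaques and rack them to cool

ROBOT

A 6-joint arm with a two-finger parallel gripper is mounted at the origin on the work surface. World frame = base frame: x ahead of the robot, y to its left, z up, the work surface at z = 0. Lengths are in m, angles in rad, forces in N, time in s.
With the tool pointing down it reaches from about 0.375 to 0.9 m from the base axis. Payload 3.1 kg.
Tool frame: the origin (TCP) lies between the finger pads; the fingertips stand 19 mm ahead of it and the grasp point (between the pads) is the TCP; z points along the fingers, y is the line along which they close (so a half turn about z gives the same grasp; the last joint's range is limited). The gripper opens to 87 mm and grips with 3 to 60 N. Pads are 19 mm wide; open, the fingers measure 117 mm over their backs; the gripper's body (75 mm by 190 mm) begins 51 mm behind the grasp point.
Start: joints at [0.965, 0.527, 1.433, -0, 1.181, -0.178], TCP at [0.259, 0.569, 0.242] pointing down, gripper open.
Joint ranges: [-3.08, 3.08], [-0.75, 2.2], [0.22, 2.44], [-1.43, 4.57], [0, 2.65], [-2.85, 2.85]. Speed limits (rad/s): [2.79, 2.79, 3.14, 3.14, 3.14, 3.14].

INTERFACE

Orientations are given as a unit quaternion [x, y, z, w].
In Python, from rig import telemetry, viewer, hand_in gives the robot as it stands. The module is installed in compiled form; this text tells all that it offers.
- The arm moves only by the shell command python3 -m creep 'ROWS' [FORCE]. ROWS is JSON, a list of rows, each an object with "translation": the shift along the tool's x, y, z in mm, a list of three; "roll": the turn about the tool's z in degrees; "gripper": the finger opening in mm, from 0 to 87. In form: [{"translation": [tx, ty, tz], "roll": roll, "gripper": gripper}, ...]. A call has 1 to 5 rows; each row is the pose to reach, as a shift and turn from the pose commanded when the call began, along the tool's axes at that moment; what a row does not reach only later rows make up. A row lasts 1/12 s, in which the tool goes at most 41.7 mm and 7.16 degrees, less where a joint would pass 70% of its speed; a pose out of reach is approached as far as the arm can. A call with a gripper value outside its range is refused whole. The fingers move at their own pace and stop on an object; FORCE is the grip in N (left out, the last holds). Time passes only in rows, so rows that repeat a pose let the fingers close. It gives the time, the measured TCP pose, the force, the opening and the grip force at its end, in the units of the state.
- telemetry.get_obs(): the state, without advancing time (a new reading comes with each control period).
- viewer.camera(name): name is "scene" or "top" or "wrist"; returns the picture (400x640x3 uint8, blue, green, red); there is no depth.
- viewer.camera_info(name): a dict with "intrinsics" (3x3 intrinsics, pixels), "k1" (the pictures are not rectified: a ray, as slopes to the right and down, at radius r is drawn at 1 + k1 r^2 times it, then the intrinsics apply), "rvec" (rotation vector, rad) and "tvec" (3), from world to camera coordinates, as OpenCV has them; the wrist camera has in their place "hand_eye" (4x4, takes a point from camera to tool coordinates, whose origin is the TCP and whose axes are the flange's). Camera axes: x right, y down, z forward; pixel columns grow to the right and rows downward; lengths in m; the calibration is good to about 2 mm. A picture is of the moment at which its call begins: read the wrist's pose just before it. camera_info takes no time and is no camera call.
- hand_in(): hands the job in; it is judged then, once.
Trained networks look in the newest picture that a camera, given by its name, has taken for a name from the list of things; names that differ only in an ending like _2 or _b are one class to them, and where a whole thing is asked for, a point or a joint stands for the part that bears it (a point fixed in the world has none). Each returns a list of dicts, best first, with "p" (0 to 1); they miss things now and then, are a little off and sometimes report something else, mostly with a low value. They report only what shows in the picture. A call takes as long as a camera call. They do not tell look-alikes from the thing itself.
- viewer.recognise(camera, thing): "bbox" ([left, top, width, height] in pixels, round what is visible of it).
The state is a dict: "time": time; "q": joint angles; "joint_velocities": joint speeds; "joint_torque": joint torques, N m; "position": TCP position; "tool_rot": TCP orientation; "ft_force": force on the tool from outside, world axes, zero at the start; "moment": the same for the moment, N m; "grip_width": finger opening in m; "grip_force": force on a finger pad.
Only numpy, scipy, OpenCV 4.12 (cv2) and the standard library are available. Lean on these libraries where they do the work, as an engineer would, in place of code of your own. Each camera call takes 0.05 s, during which the arm holds its last target. There are 200 camera calls.

TASK

Lay every ceramic plaque from the plywood board flat on the platen of the heat press, slide the drawer fully in, press the start button right down, and draw the drawer fully out again with the plaques on it. Then lay the plaques side by side, flat on the sloping cooling rack, lengthwise up the slope with their low ends against the lip, and slide the empty drawer fully in. The plaques are brittle, so grip them only lightly; slide the drawer without slamming it, and leave everything else alone.

Things in the scene. Friction and masses are not known exactly. Their poses are not given: they have to be found in the camera images.
- plaque0: white ceramic photo plaque, a slab 100 x 50 x 14 mm (x, y, z), 0.1 to 0.22 kg; origin at its centre. Starts flat on the plywood board; two or three are there, an absent one reads None. Brittle: it cracks if the fingers press on it with more than 60 N, both fingers added; 20 to 25 N on each finger is safe and holds it by its 50 mm width
- plaque1: white ceramic photo plaque, a slab 100 x 50 x 14 mm (x, y, z), 0.1 to 0.22 kg; origin at its centre. Starts flat on the plywood board; two or three are there, an absent one reads None. Brittle: it cracks if the fingers press on it with more than 60 N, both fingers added; 20 to 25 N on each finger is safe and holds it by its 50 mm width
- plaque2: white ceramic photo plaque, a slab 100 x 50 x 14 mm (x, y, z), 0.1 to 0.22 kg; origin at its centre. Starts flat on the plywood board; two or three are there, an absent one reads None. Brittle: it cracks if the fingers press on it with more than 60 N, both fingers added; 20 to 25 N on each finger is safe and holds it by its 50 mm width
- platen (a point): centre of the top of the drawer (the platen), a flat black plate 170 mm (x, front to back) by 340 mm (y), with a ridge 10 mm high along its back edge, 4 mm along its sides; moves with the drawer; x points into the press, z up. Drawer in: under the press head (front 20 mm sticks out), 40 mm of clear height. Drawer out: its back edge 50 mm in front of the head
- handle (a point): centre of the drawer's black round handle bar, 140 mm long along y, 16 mm thick, on two side arms, 90 mm in front of the platen's front edge and 28 mm above its top, 48 mm above the press bed. With the drawer in, the bar is 110 mm in front of the head
- drawer (a joint): the drawer of the heat press: 0 = fully in, 0.2 m = fully out towards the robot; about 2.5 N of friction, no catch or spring; it stays where it is left. It starts partly or fully out
- press: the heat press, fixed: grey bed 30 mm high, 350 mm wide, reaching 220 mm in front of the head; white head, top 150 mm above the table, 220 mm deep. Origin on the table under the middle of the head's front face; x points to its back, y to the left seen from the robot. A control box (50 mm high) with the start button stands at the bed's front left corner
- start (a joint): the round start button on top of the control box: 0 = up, 0.006 m = fully down; springs back up; about 5 N presses it fully
- start_top (a point): centre of the top of the start button, 34 mm across, pressed straight down
- deck: the sloping aluminium deck of the cooling rack, fixed, 340 mm (x, level) by 150 mm (y, up the slope), sloping 0.32 rad. Origin at the centre of its upper face; z square to the face, y up the slope. Along the low edge a lip 8 mm high, inner face at y = -69 mm. The rack stands on either side of the press, the plywood board on the other
- board: plywood board lying on the table, 360 x 160 x 8 mm, fixed; origin at the centre of its underside. The plaques start on it
- coaster: round white ceramic coaster, 90 mm across, 9 mm thick, between the robot and the press: leave alone; origin at its underside
- tape: roll of yellow tape, 100 mm across, 24 mm high, between the robot and the press: leave alone; origin at its underside
- tumbler: tall green tumbler, 72 mm across, 170 mm high, beside the press head: leave alone; origin at its underside
- spray: aluminium spray can, 62 mm across, 190 mm high, beside the press head: leave alone; origin at its underside
- squeeze: white plastic bottle, 56 mm across, 150 mm high, near the robot at the left: leave alone; origin at its underside
- scraper: spatula, 200 mm long, at the left, beside the rack or board: leave alone
- inkbox: small carton, 90 x 70 x 60 mm, near the robot at the right: leave alone; origin at its underside
Mind the look-alikes: they are no part of the job. Leave any orange look-alike of the plaque2 alone. What is shaped like the plaque1 but red is not meant.

How it is judged:
By the outcome, as a careful person would: the job done as asked, in the order asked, and still so for the second after the job is handed in, with the robot touching nothing.
Of plaque0, plaque1, plaque2 only 2 to 3 are there at a start; the rules pass over those that are not, and their reading is None.
At some moment in a run one of plaque0, plaque1, plaque2 may be knocked a few centimetres aside while the robot is not near it.
Once in a run the grip may slacken for a moment while it holds something.
It also fails if it takes over 210 s, if anything falls off the work surface, if the arm or the gripper's body presses on something with over 40 N, if the wrist force passes 120 N, or if a joint passes its speed limit or range.

## Working session

There is one attempt and no reset: what is moved stays moved. The work goes in short steps, Python scripts to look and compute and a shell command to move; the robot and the scene stay as the last step left them, time stands still between calls to the robot, and variables do not carry over. Pictures are saved under pics/ and viewed, at most 17 in all, crops included, and the job is handed in when it is done.

```bash
mkdir -p pics; cat > h.py <<'E'
import numpy as np, cv2
from rig import telemetry, viewer
from scipy.spatial.transform import Rotation as R
def info(n):
    i=viewer.camera_info(n); return i
def pose(n):
    i=viewer.camera_info(n)
    if n!='wrist':
        M=cv2.Rodrigues(np.array(i['rvec'],float))[0]; t=np.array(i['tvec'],float).ravel()
        return np.array(i['intrinsics']),i['k1'],M.T,-M.T@t   # cam->world rot, centre
    o=telemetry.get_obs(); H=np.array(i['hand_eye']); T=R.from_quat(o['tool_rot']).as_matrix()
    return np.array(i['intrinsics']),i['k1'],T@H[:3,:3],np.array(o['position'])+T@H[:3,3]
def ray(P,uv):
    K,k1,M,c=P
    d=cv2.undistortPoints(np.array([[uv]],float),K,np.array([k1,0,0,0.]))[0,0]
    v=M@np.array([d[0],d[1],1]); return c,v/np.linalg.norm(v)
def onz(P,uv,z):
    c,v=ray(P,uv); return c+v*(z-c[2])/v[2]
def tri(rs):
    A=sum(np.eye(3)-np.outer(v,v) for c,v in rs); b=sum((np.eye(3)-np.outer(v,v))@c for c,v in rs)
    p=np.linalg.solve(A,b); return p,max(np.linalg.norm(np.cross(p-c,v)) for c,v in rs)
def proj(P,X):
    K,k1,M,c=P; p=M.T@(np.array(X,float)-c)
    return cv2.projectPoints(p.reshape(1,1,3),np.zeros(3),np.zeros(3),K,np.array([k1,0,0,0.]))[0].ravel()
def shot(n,f=None):
    P=pose(n); im=np.array(viewer.camera(n))
    if f: cv2.imwrite('pics/'+f,im)
    return P,im
E
cat > a.py <<'E'
from h import *
for n in ['scene','top']:
    P,im=shot(n,n+'1.png')
    print(n,P[3].round(3),P[2][:,2].round(2),P[0][0,0],P[1])
    for t in ['plaque0','platen','handle','start_top','deck','board','coaster','tape','press','tumbler','spray','scraper','inkbox']:
        print(t,[(np.round(d['bbox']).astype(int).tolist(),round(d['p'],2)) for d in viewer.recognise(n,t)])
o=telemetry.get_obs(); print(o)
print(viewer.camera_info('wrist'))
E
python3 a.py
```

```text
scene [1.714 0.055 1.085] [-0.77  0.04 -0.63] 444.36948018434754 0.006084321752158756
plaque0 [([368, 196, 23, 25], 0.82), ([362, 181, 17, 24], 0.79), ([421, 172, 21, 19], 0.75), ([279, 189, 14, 17], 0.71), ([381, 224, 11, 22], 0.55), ([200, 165, 21, 22], 0.25)]
platen [([236, 190, 102, 48], 0.82), ([360, 184, 19, 18], 0.38), ([198, 164, 23, 24], 0.17)]
handle [([235, 188, 99, 52], 0.68)]
start_top []
deck [([157, 178, 48, 76], 0.75), ([370, 201, 22, 20], 0.68)]
board [([350, 186, 65, 64], 0.65)]
coaster [([317, 188, 19, 15], 0.72), ([350, 184, 64, 66], 0.72)]
tape [([231, 189, 26, 15], 0.73), ([181, 235, 33, 53], 0.72), ([234, 187, 100, 54], 0.27), ([333, 191, 9, 10], 0.26)]
press [([220, 184, 140, 155], 0.95)]
tumbler [([183, 236, 31, 54], 0.87)]
spray [([359, 218, 23, 58], 0.98)]
scraper [([427, 213, 30, 43], 0.91)]
inkbox [([198, 163, 23, 24], 0.58)]
top [0.363 0.087 1.468] [ 0.11  0.   -0.99] 469.946848093446 -0.13755269633296313
plaque0 [([224, 158, 15, 32], 0.98), ([228, 235, 21, 37], 0.92), ([333, 244, 18, 33], 0.92), ([143, 251, 33, 27], 0.72), ([220, 199, 22, 35], 0.56)]
pl
[... 1094 characters left out ...]
0.12665248,  0.21794959, -0.81807057]), 'moment': array([0.0512247 , 0.07465787, 0.08172818]), 'grip_force': 0.0, 'grip_width': 0.08721554960050851}
{'intrinsics': array([[332.97920894,   0.        , 316.99386337],
       [  0.        , 332.97920894, 198.9800948 ],
       [  0.        ,   0.        ,   1.        ]]), 'k1': -0.06389708546192625, 'hand_eye': array([[-3.18785025e-05, -9.57326370e-01, -2.89009030e-01,
         8.01646427e-02],
       [ 9.99999978e-01, -8.98765992e-05,  1.87408458e-04,
         5.20844649e-04],
       [-2.05386207e-04, -2.89009018e-01,  9.57326352e-01,
        -1.42196142e-01],
       [ 0.00000000e+00,  0.00000000e+00,  0.00000000e+00,
         1.00000000e+00]])}
```

```bash
ls -la; ls pics
```

```text
total 20
drwxr-xr-x  3 agent agent 4096 Nov 30 07:42 .
drwxr-xr-x 23 root  root  4096 Nov 30 07:42 ..
-rw-r--r--  1 agent agent  439 Nov 30 07:42 a.py
-rw-r--r--  1 agent agent 1296 Nov 30 07:42 h.py
drwxr-xr-x  2 agent agent 4096 Nov 30 07:43 pics
scene1.png
top1.png
```

```bash
python3 - <<'E'
import cv2
im=cv2.imread('pics/top1.png')[50:330,130:510]
cv2.imwrite('pics/top1c.png',cv2.resize(im,None,fx=2.1,fy=2.1,interpolation=cv2.INTER_CUBIC))
im=cv2.imread('pics/scene1.png')[150:350,150:470]
cv2.imwrite('pics/scene1c.png',cv2.resize(im,None,fx=2.5,fy=2.5,interpolation=cv2.INTER_CUBIC))
E
```

```text
(no output)
```

View pics/top1c.png

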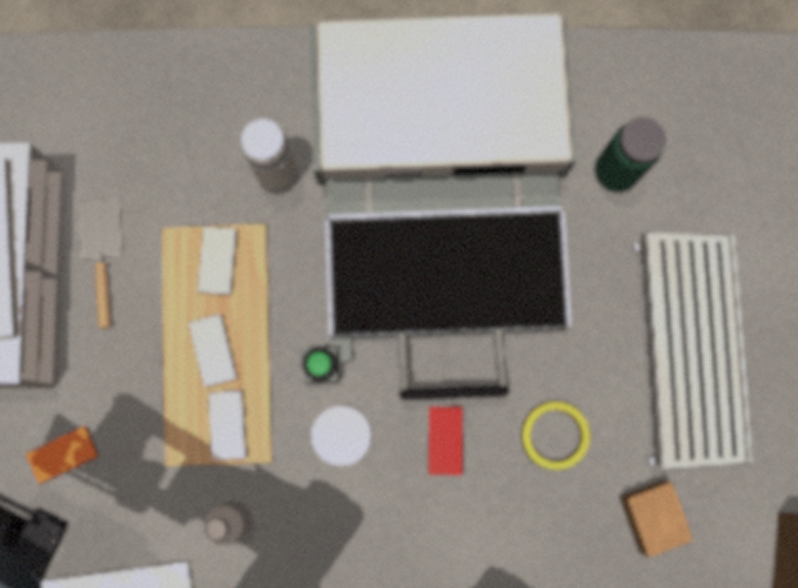

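View pics/scene1c.png

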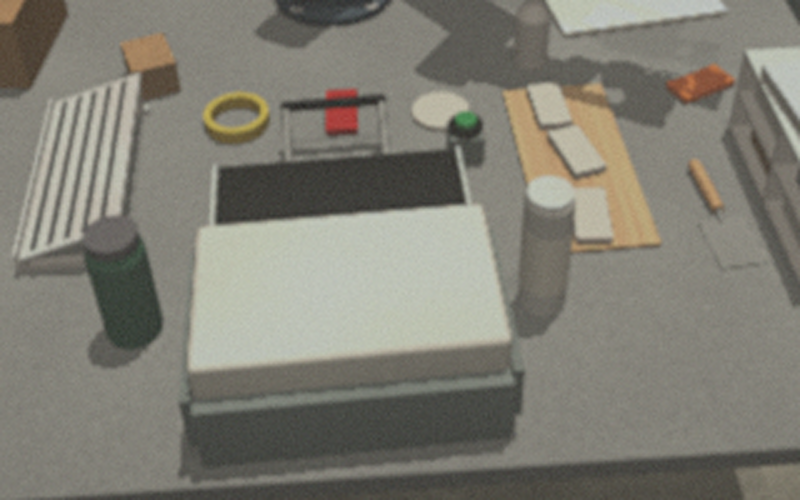

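Top crop: three white plaques on the board at (217,260), (213,350), (227,425). The red slab at (446,440) and the orange one at (62,453) are look-alikes, to be left alone. The drawer is out, the green button is at (320,363), and the rack is at right with its corners at (645,235), (736,235), (750,463), (662,467). The scene crop agrees with this.

```bash
python3 - <<'E'
from h import *
T=pose('top'); S=pose('scene')
t=lambda x,y:(130+x/2.1,50+y/2.1); s=lambda x,y:(150+x/2.5,150+y/2.5)
im=cv2.imread('pics/top1.png')
hsv=cv2.cvtColor(im,cv2.COLOR_BGR2HSV)
for c in [(217,260),(213,350),(227,425)]:
    print('plq',onz(T,t(*c),.022).round(3))
pairs={'button':((320,363),(467,120)),'bar':((455,391),(333,103)),'platFL':((332,332),(460,152)),'platFR':((568,326),(216,168)),
'deckA(far,press)':((645,235),(130,250)),'deckB(far,out)':((736,235),(18,255)),'deckC(near,out)':((750,463),(48,103)),'deckD(near,press)':((662,467),(140,78)),
'boardNL':((166,463),(504,90)),'boardFR':((268,225),(660,240)),'tumblerTop':((643,138),(110,236)),'sprayTop':((265,140),(551,196))}
for k,(a,b) in pairs.items():
    p,e=tri([ray(T,t(*a)),ray(S,s(*b))]); print(k,p.round(3),round(e,4))
print('headfront top L R',onz(T,t(320,165),.15).round(3),onz(T,t(570,163),.15).round(3))
print('platen front',onz(T,t(332,332),.05).round(3),onz(T,t(568,326),.05).round(3),'back',onz(T,t(330,212),.05).round(3),onz(T,t(562,209),.05).round(3))
print('bar',onz(T,t(403,394),.078).round(3),onz(T,t(507,391),.078).round(3))
print('button',onz(T,t(320,363),.056).round(3))
for k,z in [((645,235),.03),((736,235),.08),((750,463),.08),((662,467),.03)]: print(onz(T,t(*k),z).round(3),onz(T,t(*k),.11-z).round(3))
E
python3 -m creep '[{"translation":[0,0,-40],"roll":0,"gripper":87},{"translation":[0,0,-80],"roll":0,"gripper":87}]' 20
```

```text
plq [0.62  0.346 0.022]
plq [0.485 0.35  0.022]
plq [0.375 0.327 0.022]
button [0.463 0.192 0.064] 0.0038
bar [ 0.422 -0.001  0.077] 0.0025
platFL [0.509 0.177 0.044] 0.0044
platFR [ 0.517 -0.169  0.045] 0.0023
deckA(far,press) [ 0.654 -0.282  0.031] 0.0106
deckB(far,out) [ 0.655 -0.424  0.034] 0.0074
deckC(near,out) [ 0.315 -0.445  0.022] 0.0004
deckD(near,press) [ 0.312 -0.299  0.06 ] 0.0023
boardNL [0.321 0.341 0.024] 0.0735
boardFR [0.689 0.349 0.028] 0.0799
tumblerTop [ 0.764 -0.259  0.164] 0.002
sprayTop [0.756 0.261 0.18 ] 0.0042
headfront top L R [0.729 0.184 0.15 ] [ 0.732 -0.16   0.15 ]
platen front [0.509 0.172 0.05 ] [ 0.517 -0.17   0.05 ] back [0.685 0.176 0.05 ] [ 0.69  -0.165  0.05 ]
bar [0.418 0.07  0.078] [ 0.422 -0.077  0.078]
button [0.463 0.189 0.056]
[ 0.655 -0.293  0.03 ] [ 0.645 -0.28   0.08 ]
[ 0.646 -0.415  0.08 ] [ 0.656 -0.434  0.03 ]
[ 0.317 -0.424  0.08 ] [ 0.315 -0.442  0.03 ]
[ 0.311 -0.309  0.03 ] [ 0.313 -0.295  0.08 ]
time: 1.57
position: [0.2583, 0.5671, 0.3194]
tool_rot: [0.212, 0.977, -0.004, -0.002]
ft_force: [0.3, 0.8, 0.2]
grip_width: 0.0868
grip_force: 0.0
```

```bash
cat >> h.py <<'E'
def go(p,yaw=None):
    """print tool-frame shift (mm) to world p and roll (deg) to bring tool y (mod 180) to heading yaw deg"""
    o=telemetry.get_obs(); T=R.from_quat(o['tool_rot']).as_matrix()
    d=1000*T.T@(np.array(p)-o['position']); h=np.degrees(np.arctan2(T[1,1],T[0,1]))
    r=None if yaw is None else -((yaw-h+90)%180-90)
    print('shift',d.round(1),'roll',r if r is None else round(r,1),'pos',o['position'].round(4),'yhead',round(h,1),'q6',o['q'][5].round(2),'t',round(o['time'],1))
E
python3 -m creep '[{"translation":[-30,-17,0],"roll":-6,"gripper":87},{"translation":[-60,-34,0],"roll":-12,"gripper":87},{"translation":[-90,-50,0],"roll":-19,"gripper":87},{"translation":[-120,-67,0],"roll":-24.5,"gripper":87},{"translation":[-120,-67,0],"roll":-24.5,"gripper":87}]' 20
python3 -m creep '[{"translation":[-27,-37,0],"roll":0,"gripper":87},{"translation":[-54,-74,0],"roll":0,"gripper":87},{"translation":[-81,-111,0],"roll":0,"gripper":87},{"translation":[-81,-111,0],"roll":0,"gripper":87},{"translation":[-81,-111,0],"roll":0,"gripper":87}]'
python3 - <<'E'
from h import *
import pickle
go([.42,.0,.32],90)
P,im=shot('wrist','w1.png'); pickle.dump(P,open('w1.p','wb'))
for t in ['plaque0','start_top','board']: print(t,[(np.round(d['bbox']).astype(int).tolist(),round(d['p'],2)) for d in viewer.recognise('wrist',t)])
E
```

```text
time: 1.98
position: [0.3438, 0.4537, 0.3217]
tool_rot: [0.001, 1.0, -0.002, 0.001]
ft_force: [-0.0, 0.0, 0.9]
grip_width: 0.0869
grip_force: 0.0
time: 2.4
position: [0.4236, 0.3449, 0.3216]
tool_rot: [0.003, 1.0, -0.0, 0.0]
ft_force: [0.1, -0.5, 0.5]
grip_width: 0.0871
grip_force: 0.0
shift [   1.6 -344.9    1.7] roll -0.3 pos [0.4236 0.3449 0.3216] yhead 89.7 q6 -1.09 t 2.4
plaque0 [([453, 54, 82, 70], 0.91), ([300, 165, 48, 73], 0.74), ([300, 257, 40, 65], 0.64), ([48, 71, 51, 77], 0.6)]
start_top [([181, 186, 31, 24], 0.84), ([0, 161, 212, 178], 0.29)]
board [([259, 80, 120, 238], 0.84)]
```

View pics/w1.png

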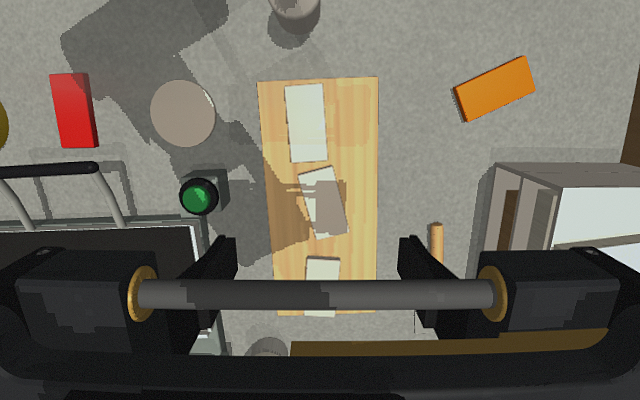

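The wrist view shows plaques at (307,122), (322,202) and (322,285, partly hidden). The coaster is at (183,113), the red and orange look-alikes at (75,110) and (495,88), the button at (197,195).

```bash

python3 -m creep '[{"translation":[-19,-39,0],"roll":0,"gripper":87},{"translation":[-40,-78,0],"roll":0,"gripper":87},{"translation":[-60,-117,0],"roll":0,"gripper":87},{"translation":[-80,-156,0],"roll":0,"gripper":87},{"translation":[-100,-195,0],"roll":0,"gripper":87}]' 20
python3 -m creep '[{"translation":[0,0,0],"roll":0,"gripper":87},{"translation":[0,0,0],"roll":0,"gripper":87}]'
cat > plq.py <<'E'
from h import *
def plaques(P,im,z=.022,xr=(.3,.72),yr=(.24,.45)):
    hsv=cv2.cvtColor(cv2.GaussianBlur(im,(5,5),0),cv2.COLOR_BGR2HSV)
    m=((hsv[...,1]<60)&(hsv[...,2]>70)).astype(np.uint8)
    m=cv2.morphologyEx(m,cv2.MORPH_OPEN,np.ones((3,3)))
    out=[]
    for c in cv2.findContours(m,cv2.RETR_EXTERNAL,cv2.CHAIN_APPROX_NONE)[0]:
        if cv2.contourArea(c)<400: continue
        w=np.array([onz(P,q[0],z)[:2] for q in c])*1000
        (cx,cy),(a,b),th=cv2.minAreaRect(w.astype(np.float32))
        if a>b: a,b,th=b,a,th+90     # long b; short side heading th
        cx,cy=cx/1000,cy/1000
        if xr[0]<cx<xr[1] and yr[0]<cy<yr[1] and b<140: 
            out.append((cx,cy,a,b,(th)%180)); print('plq',round(cx,4),round(cy,4),'size',round(a,1),round(b,1),'shorthead',round(th%180,1),'px',c.mean(0).round(0)[0])
    return out
E
python3 - <<'E'
from plq import *
import pickle
P1=pickle.load(open('w1.p','rb')); plaques(P1,cv2.imread('pics/w1.png'))
go([.42,.0,.32],90)
P,im=shot('wrist','w2.png'); pickle.dump(P,open('w2.p','wb')); plaques(P,im)
for t in ['plaque0','start_top','handle']: print(t,[(np.round(d['bbox']).astype(int).tolist(),round(d['p'],2)) for d in viewer.recognise('wrist',t)])
E
```

```text
time: 3.02
position: [0.5166, 0.1619, 0.3217]
tool_rot: [-0.001, 1.0, 0.0, 0.0]
ft_force: [0.3, 0.6, 0.4]
grip_width: 0.0866
grip_force: 0.0
time: 3.18
position: [0.5172, 0.1612, 0.3214]
tool_rot: [0.001, 1.0, 0.0, -0.0]
ft_force: [-1.2, -0.5, -0.3]
grip_width: 0.087
grip_force: 0.0
plq 0.5854 0.3528 size 38.3 49.2 shorthead 179.6 px [322. 269.]
plq 0.4843 0.3546 size 49.0 99.5 shorthead 105.0 px [324. 202.]
plq 0.3752 0.3318 size 49.2 99.0 shorthead 93.8 px [306. 122.]
shift [  96.8 -161.5    1.3] roll -0.1 pos [0.5172 0.1612 0.3214] yhead 89.9 q6 -1.47 t 3.2
plq 0.4855 0.3529 size 52.2 99.5 shorthead 104.8 px [460. 136.]
plq 0.3756 0.3301 size 51.3 99.3 shorthead 94.2 px [451.  48.]
plaque0 [([422, 200, 47, 63], 0.92), ([429, 5, 43, 89], 0.87), ([433, 93, 53, 83], 0.74), ([591, 0, 49, 56], 0.74), ([529, 162, 43, 93], 0.72), ([175, 0, 48, 76], 0.71)]
start_top [([329, 106, 29, 32], 0.89)]
handle [([66, 74, 268, 204], 0.93)]
```

View pics/w2.png

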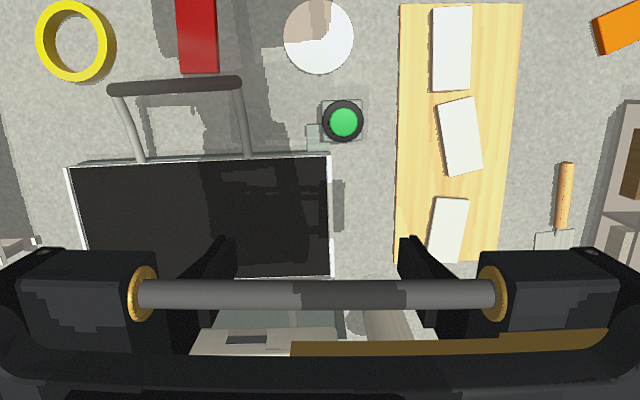

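Sizes come out at 49–52 × 99 mm from both views, with positions agreeing to 2 mm. Now I'll hover over plaque B (the nearest) and work out the press geometry.

```bash

python3 -m creep '[{"translation":[24,29,0],"roll":-2,"gripper":87},{"translation":[48,57,5],"roll":-4,"gripper":87},{"translation":[72,86,20],"roll":-4,"gripper":87},{"translation":[95,114,40],"roll":-4,"gripper":87},{"translation":[119,142,55],"roll":-4,"gripper":87}]' 22
python3 -m creep '[{"translation":[23,28,30],"roll":0,"gripper":87},{"translation":[25,29,65],"roll":0,"gripper":87},{"translation":[25,29,100],"roll":0,"gripper":87},{"translation":[25,29,100],"roll":0,"gripper":87},{"translation":[25,29,100],"roll":0,"gripper":87}]'
python3 - <<'E'
from h import *
import pickle
go([.3755,.331,.031],94.0)
P1=pickle.load(open('w1.p','rb'));P2=pickle.load(open('w2.p','rb'))
for n,a,b in [('button',(197,197),(343,122)),('bar end L(+y)',(98,167),(240,84)),('platen front +y',(191,226),(329,156))]:
    p,e=tri([ray(P1,a),ray(P2,b)]); print(n,p.round(4),round(e,4))
print('bar ends',onz(P2,(108,90),.078).round(4),onz(P2,(241,84),.078).round(4))
print('platen F-',onz(P2,(68,168),.05).round(4),'F+',onz(P2,(329,156),.05).round(4),'B+',onz(P2,(331,275),.05).round(4))
E
```

```text
time: 3.8
position: [0.395, 0.3059, 0.266]
tool_rot: [-0.036, 0.999, 0.0, 0.0]
ft_force: [-0.3, 1.4, 0.5]
grip_width: 0.087
grip_force: 0.0
time: 4.22
position: [0.3687, 0.3313, 0.1656]
tool_rot: [-0.036, 0.999, -0.001, -0.002]
ft_force: [1.0, 0.1, 0.4]
grip_width: 0.087
grip_force: 0.0
shift [ -7.4  -0.5 134.6] roll 0.1 pos [0.3687 0.3313 0.1656] yhead 94.1 q6 -1.14 t 4.2
button [0.4629 0.1929 0.0604] 0.0008
bar end L(+y) [0.42   0.0756 0.0708] 0.0003
platen front +y [0.5052 0.177  0.0525] 0.0004
bar ends [ 0.4237 -0.0748  0.078 ] [0.4205 0.0784 0.078 ]
platen F- [ 0.5187 -0.1641  0.05  ] F+ [0.506  0.1773 0.05  ] B+ [0.6733 0.1815 0.05  ]
```

```bash

python3 -m creep '[{"translation":[-7,0,35],"roll":0,"gripper":87},{"translation":[-7,0,70],"roll":0,"gripper":87},{"translation":[-7,0,100],"roll":0,"gripper":87},{"translation":[-7,0,120],"roll":0,"gripper":87},{"translation":[-7,0,134],"roll":0,"gripper":87}]' 22
python3 -m creep '[{"translation":[0,0,0],"roll":0,"gripper":40},{"translation":[0,0,0],"roll":0,"gripper":40},{"translation":[0,0,0],"roll":0,"gripper":40},{"translation":[0,0,0],"roll":0,"gripper":40},{"translation":[0,0,0],"roll":0,"gripper":40}]' 22
python3 - <<'E'
from h import *
go([.594,.108,.15],91.7)
E
```

```text
time: 4.63
position: [0.3794, 0.3321, 0.033]
tool_rot: [-0.035, 0.999, 0.001, 0.001]
ft_force: [0.7, 0.5, -0.3]
grip_width: 0.0867
grip_force: 0.0
time: 5.05
position: [0.3788, 0.3318, 0.0342]
tool_rot: [-0.035, 0.999, 0.001, 0.002]
ft_force: [-0.1, -0.1, -0.1]
grip_width: 0.0618
grip_force: 0.0
shift [-199.5 -238.1 -115.5] roll 2.3 pos [0.3788 0.3318 0.0342] yhead 94.0 q6 -1.14 t 5.0
```

```bash

python3 -m creep '[{"translation":[3,0,3],"roll":0,"gripper":40},{"translation":[3,0,3],"roll":0,"gripper":40},{"translation":[3,0,3],"roll":0,"gripper":40},{"translation":[3,0,3],"roll":0,"gripper":40},{"translation":[3,0,3],"roll":0,"gripper":40}]' 22
python3 -m creep '[{"translation":[0,0,0],"roll":0,"gripper":40},{"translation":[0,0,0],"roll":0,"gripper":40},{"translation":[0,0,0],"roll":0,"gripper":40},{"translation":[0,0,-10],"roll":0,"gripper":40},{"translation":[0,0,-20],"roll":0,"gripper":40}]' 22
python3 -m creep '[{"translation":[0,0,-35],"roll":0,"gripper":40},{"translation":[0,0,-70],"roll":0,"gripper":40},{"translation":[0,0,-105],"roll":0,"gripper":40},{"translation":[0,0,-120],"roll":0,"gripper":40},{"translation":[0,0,-120],"roll":0,"gripper":40}]' 22
python3 - <<'E'
from h import *
go([.594,.108,.15],91.7)
E
```

```text
time: 5.47
position: [0.3743, 0.3309, 0.0299]
tool_rot: [-0.035, 0.999, -0.0, -0.0]
ft_force: [-1.8, 0.3, 5.5]
grip_width: 0.0502
grip_force: 22.0
time: 5.88
position: [0.3741, 0.3307, 0.0495]
tool_rot: [-0.035, 0.999, -0.0, -0.001]
ft_force: [0.4, 0.1, -1.9]
grip_width: 0.05
grip_force: 22.0
time: 6.3
position: [0.3769, 0.3323, 0.1739]
tool_rot: [-0.035, 0.999, 0.002, 0.004]
ft_force: [-0.2, 0.5, -0.9]
grip_width: 0.0497
grip_force: 22.0
shift [-200.7 -239.    24.7] roll 2.3 pos [0.3769 0.3323 0.1739] yhead 94.0 q6 -1.14 t 6.3
```

```bash

python3 -m creep '[{"translation":[-20,-24,0],"roll":0,"gripper":40},{"translation":[-40,-48,0],"roll":0,"gripper":40},{"translation":[-62,-74,0],"roll":1,"gripper":40},{"translation":[-84,-100,0],"roll":2,"gripper":40},{"translation":[-106,-126,0],"roll":2.3,"gripper":40}]' 22
python3 -m creep '[{"translation":[-22,-26,0],"roll":0,"gripper":40},{"translation":[-44,-52,0],"roll":0,"gripper":40},{"translation":[-66,-79,0],"roll":0,"gripper":40},{"translation":[-84,-100,0],"roll":0,"gripper":40},{"translation":[-91,-108,5],"roll":0,"gripper":40}]' 22
python3 -m creep '[{"translation":[0,0,15],"roll":0,"gripper":40},{"translation":[0,0,30],"roll":0,"gripper":40},{"translation":[0,0,45],"roll":0,"gripper":40},{"translation":[0,0,45],"roll":0,"gripper":40},{"translation":[0,0,45],"roll":0,"gripper":40}]' 22
python3 - <<'E'
from h import *
go([.594,.108,.073],91.7)
E
```

```text
time: 6.72
position: [0.4889, 0.2113, 0.1683]
tool_rot: [-0.015, 1.0, -0.0, -0.001]
ft_force: [1.0, -0.3, -2.2]
grip_width: 0.0498
grip_force: 2.2
time: 7.13
position: [0.5866, 0.1039, 0.164]
tool_rot: [-0.013, 1.0, -0.001, 0.002]
ft_force: [0.4, -0.7, -1.9]
grip_width: 0.0498
grip_force: 22.0
time: 7.55
position: [0.5813, 0.1078, 0.1177]
tool_rot: [-0.015, 1.0, 0.0, -0.003]
ft_force: [0.4, -0.4, -1.5]
grip_width: 0.0493
grip_force: 22.0
shift [-12.9  -0.2  44.6] roll 0.0 pos [0.5813 0.1078 0.1177] yhead 91.7 q6 -1.61 t 7.5
```

```bash

python3 -m creep '[{"translation":[-5,0,8],"roll":0,"gripper":40},{"translation":[-9,0,16],"roll":0,"gripper":40},{"translation":[-12,0,24],"roll":0,"gripper":40},{"translation":[-12,0,30],"roll":0,"gripper":40},{"translation":[-12,0,33],"roll":0,"gripper":40}]' 22
python3 -m creep '[{"translation":[0,0,0],"roll":0,"gripper":40},{"translation":[0,0,2],"roll":0,"gripper":40},{"translation":[0,0,4],"roll":0,"gripper":40}]' 22
python3 -m creep '[{"translation":[0,0,2],"roll":0,"gripper":40},{"translation":[0,0,4],"roll":0,"gripper":40},{"translation":[0,0,4],"roll":0,"gripper":40}]' 22
python3 - <<'E'
from h import *
go([.594,.108,.073],91.7)
E
```

```text
time: 7.97
position: [0.595, 0.1078, 0.0854]
tool_rot: [-0.015, 1.0, 0.0, -0.001]
ft_force: [-0.3, 0.4, -2.5]
grip_width: 0.0495
grip_force: 22.0
time: 8.22
position: [0.5955, 0.1078, 0.0827]
tool_rot: [-0.015, 1.0, -0.0, 0.0]
ft_force: [0.0, -0.4, -1.8]
grip_width: 0.0497
grip_force: 22.0
time: 8.47
position: [0.5951, 0.1078, 0.0783]
tool_rot: [-0.015, 1.0, 0.0, -0.0]
ft_force: [-0.2, -0.4, -2.3]
grip_width: 0.0496
grip_force: 22.0
shift [1.1 0.3 5.3] roll -0.0 pos [0.5951 0.1078 0.0783] yhead 91.7 q6 -1.61 t 8.5
```

```bash

python3 -m creep '[{"translation":[0,0,2],"roll":0,"gripper":40},{"translation":[0,0,4],"roll":0,"gripper":40},{"translation":[0,0,4],"roll":0,"gripper":40}]' 22
python3 -m creep '[{"translation":[0,0,1],"roll":0,"gripper":40},{"translation":[0,0,2],"roll":0,"gripper":40},{"translation":[0,0,2],"roll":0,"gripper":40}]' 22
```

```text
time: 8.72
position: [0.5951, 0.1078, 0.0742]
tool_rot: [-0.015, 1.0, 0.0, -0.0]
ft_force: [0.0, -0.9, -3.0]
grip_width: 0.0495
grip_force: 22.0
time: 8.97
position: [0.5952, 0.1078, 0.0724]
tool_rot: [-0.015, 1.0, -0.0, -0.0]
ft_force: [0.4, 0.5, -1.6]
grip_width: 0.0498
grip_force: 22.0
```

```bash

python3 -m creep '[{"translation":[0,0,1],"roll":0,"gripper":40},{"translation":[0,0,1.5],"roll":0,"gripper":40},{"translation":[0,0,1.5],"roll":0,"gripper":40}]' 22
python3 -m creep '[{"translation":[0,0,0.5],"roll":0,"gripper":40},{"translation":[0,0,1],"roll":0,"gripper":40},{"translation":[0,0,1],"roll":0,"gripper":40}]' 22
```

```text
time: 9.22
position: [0.5954, 0.1078, 0.0721]
tool_rot: [-0.015, 1.0, -0.0, 0.0]
ft_force: [-1.2, -0.3, 3.9]
grip_width: 0.0496
grip_force: 22.0
time: 9.47
position: [0.5961, 0.1079, 0.072]
tool_rot: [-0.015, 1.0, -0.0, 0.001]
ft_force: [-2.7, 0.6, 9.1]
grip_width: 0.0499
grip_force: 22.0
```

```bash

python3 -m creep '[{"translation":[0,0,-1],"roll":0,"gripper":75},{"translation":[0,0,-1],"roll":0,"gripper":75},{"translation":[0,0,-2],"roll":0,"gripper":75},{"translation":[0,0,-4],"roll":0,"gripper":75},{"translation":[0,0,-20],"roll":0,"gripper":75}]' 22
python3 -m creep '[{"translation":[0,0,-30],"roll":0,"gripper":87},{"translation":[5,10,-50],"roll":0,"gripper":87},{"translation":[20,48,-60],"roll":-4,"gripper":87},{"translation":[36,85,-60],"roll":-9,"gripper":87},{"translation":[52,123,-60],"roll":-13.3,"gripper":87}]' 22
python3 - <<'E'
from h import *
go([.4852,.3533,.12],105)
E
```

```text
time: 9.88
position: [0.5934, 0.1077, 0.0877]
tool_rot: [-0.015, 1.0, 0.0, -0.003]
ft_force: [0.0, -0.9, -0.0]
grip_width: 0.0723
grip_force: 0.0
time: 10.3
position: [0.5401, 0.2299, 0.1512]
tool_rot: [-0.131, 0.991, 0.0, 0.001]
ft_force: [0.4, 0.5, 0.6]
grip_width: 0.0866
grip_force: 0.0
shift [ 21.  133.5  31.1] roll 0.1 pos [0.5401 0.2299 0.1512] yhead 105.1 q6 -1.62 t 10.3
```

```bash

python3 -m creep '[{"translation":[7,40,0],"roll":0,"gripper":87},{"translation":[13,75,0],"roll":0,"gripper":87},{"translation":[18,110,0],"roll":0,"gripper":87},{"translation":[21,133,0],"roll":0,"gripper":87},{"translation":[21,133,0],"roll":0,"gripper":87}]' 22
python3 -m creep '[{"translation":[0,0,0],"roll":0,"gripper":87},{"translation":[0,0,0],"roll":0,"gripper":87}]' 22
python3 - <<'E'
from plq import *
P,im=shot('wrist','w3.png'); r=plaques(P,im)
go([.4852,.3533,.031],105)
E
```

```text
time: 10.72
position: [0.4826, 0.3564, 0.15]
tool_rot: [-0.133, 0.991, 0.001, -0.0]
ft_force: [1.1, -0.4, 0.3]
grip_width: 0.087
grip_force: 0.0
time: 10.88
position: [0.4853, 0.3517, 0.1499]
tool_rot: [-0.131, 0.991, -0.0, -0.0]
ft_force: [0.1, -0.9, 0.3]
grip_width: 0.0871
grip_force: 0.0
plq 0.6574 0.2899 size 33.1 50.5 shorthead 16.3 px [211. 348.]
plq 0.6299 0.3495 size 49.5 75.5 shorthead 86.5 px [276. 332.]
plq 0.6155 0.2485 size 22.1 76.3 shorthead 16.2 px [177. 297.]
plq 0.4849 0.3544 size 48.7 97.9 shorthead 105.0 px [319. 194.]
shift [ -0.2   2.2 118.9] roll -0.1 pos [0.4856 0.3512 0.1499] yhead 104.9 q6 -1.39 t 10.9
```

```bash

python3 -m creep '[{"translation":[0,2,35],"roll":0,"gripper":87},{"translation":[0,2,70],"roll":0,"gripper":87},{"translation":[0,2,98],"roll":0,"gripper":75},{"translation":[0,2,114],"roll":0,"gripper":65},{"translation":[0,2,119],"roll":0,"gripper":60}]' 22
python3 -m creep '[{"translation":[0,0,0],"roll":0,"gripper":40},{"translation":[0,0,0],"roll":0,"gripper":40},{"translation":[0,0,0],"roll":0,"gripper":40},{"translation":[0,0,0],"roll":0,"gripper":40},{"translation":[0,0,0],"roll":0,"gripper":40}]' 22
python3 -m creep '[{"translation":[0,0,0],"roll":0,"gripper":40},{"translation":[0,0,0],"roll":0,"gripper":40},{"translation":[0,0,-10],"roll":0,"gripper":40},{"translation":[0,0,-25],"roll":0,"gripper":40},{"translation":[0,0,-50],"roll":0,"gripper":40}]' 22
python3 - <<'E'
from h import *
go([.597,.008,.15],91.7)
E
```

```text
time: 11.35
position: [0.4836, 0.3516, 0.0279]
tool_rot: [-0.129, 0.992, -0.001, -0.003]
ft_force: [-1.0, -0.1, 0.3]
grip_width: 0.0743
grip_force: 0.0
time: 11.77
position: [0.4858, 0.3544, 0.0326]
tool_rot: [-0.13, 0.991, 0.0, 0.002]
ft_force: [0.9, -1.0, 3.7]
grip_width: 0.0501
grip_force: 22.0
time: 12.18
position: [0.4823, 0.3534, 0.0798]
tool_rot: [-0.13, 0.991, -0.001, -0.003]
ft_force: [-0.6, 0.3, -0.5]
grip_width: 0.0497
grip_force: 22.0
shift [ -21.  -363.4  -70. ] roll 13.3 pos [0.4823 0.3534 0.0798] yhead 105.0 q6 -1.39 t 12.2
```

```bash

python3 -m creep '[{"translation":[0,-5,-25],"roll":0,"gripper":40},{"translation":[-2,-25,-50],"roll":2,"gripper":40},{"translation":[-4,-55,-70],"roll":5,"gripper":40},{"translation":[-5,-90,-75],"roll":9,"gripper":40},{"translation":[-7,-125,-75],"roll":13.3,"gripper":40}]' 22
python3 - <<'E'
from h import *
go([.597,.008,.15],91.7)
E
```

```text
time: 12.6
position: [0.5244, 0.2352, 0.1589]
tool_rot: [-0.014, 1.0, 0.001, 0.002]
ft_force: [1.7, -0.6, -0.7]
grip_width: 0.0493
grip_force: 22.0
shift [ -66.2 -229.1    8.9] roll -0.1 pos [0.5244 0.2352 0.1589] yhead 91.6 q6 -1.37 t 12.6
```

```bash

python3 -m creep '[{"translation":[-8,-30,0],"roll":0,"gripper":40},{"translation":[-17,-60,0],"roll":0,"gripper":40},{"translation":[-25,-90,0],"roll":0,"gripper":40},{"translation":[-34,-120,0],"roll":0,"gripper":40},{"translation":[-42,-150,0],"roll":0,"gripper":40}]' 22
python3 -m creep '[{"translation":[-9,-30,0],"roll":0,"gripper":40},{"translation":[-16,-60,0],"roll":0,"gripper":40},{"translation":[-20,-77,0],"roll":0,"gripper":40},{"translation":[-22,-79,0],"roll":0,"gripper":40},{"translation":[-22,-79,10],"roll":0,"gripper":40}]' 22
python3 -m creep '[{"translation":[0,0,15],"roll":0,"gripper":40},{"translation":[0,0,30],"roll":0,"gripper":40},{"translation":[0,0,45],"roll":0,"gripper":40},{"translation":[0,0,45],"roll":0,"gripper":40},{"translation":[0,0,45],"roll":0,"gripper":40}]' 22
python3 - <<'E'
from h import *
go([.597,.008,.073],91.7)
E
```

```text
time: 13.02
position: [0.5698, 0.0854, 0.1565]
tool_rot: [-0.015, 1.0, 0.0, -0.0]
ft_force: [-0.0, 0.6, -0.3]
grip_width: 0.0495
grip_force: 22.0
time: 13.43
position: [0.596, 0.0072, 0.1477]
tool_rot: [-0.014, 1.0, -0.0, 0.002]
ft_force: [0.1, 0.2, -0.9]
grip_width: 0.0498
grip_force: 22.0
time: 13.85
position: [0.5927, 0.0099, 0.0999]
tool_rot: [-0.015, 1.0, 0.001, -0.002]
ft_force: [1.1, 0.3, -0.8]
grip_width: 0.0497
grip_force: 22.0
shift [-4.3 -2.1 26.8] roll 0.1 pos [0.5927 0.0099 0.0999] yhead 91.8 q6 -1.77 t 13.8
```

```bash

python3 -m creep '[{"translation":[-2,-1,8],"roll":0,"gripper":40},{"translation":[-2,-1,16],"roll":0,"gripper":40},{"translation":[-2,-1,22],"roll":0,"gripper":40},{"translation":[-2,-1,24],"roll":0,"gripper":40},{"translation":[-2,-1,24],"roll":0,"gripper":40}]' 22
python3 -m creep '[{"translation":[0,0,1],"roll":0,"gripper":40},{"translation":[0,0,1.5],"roll":0,"gripper":40},{"translation":[0,0,1.5],"roll":0,"gripper":40}]' 22
python3 -m creep '[{"translation":[0,0,1],"roll":0,"gripper":40},{"translation":[0,0,1.5],"roll":0,"gripper":40},{"translation":[0,0,1.5],"roll":0,"gripper":40}]' 22
```

```text
time: 14.27
position: [0.5959, 0.0074, 0.0763]
tool_rot: [-0.015, 1.0, 0.0, -0.001]
ft_force: [0.4, -0.2, -0.4]
grip_width: 0.0499
grip_force: 22.0
time: 14.52
position: [0.5965, 0.0072, 0.0757]
tool_rot: [-0.015, 1.0, -0.0, 0.0]
ft_force: [-0.5, -0.1, -1.2]
grip_width: 0.0491
grip_force: 22.0
time: 14.77
position: [0.5967, 0.0072, 0.0746]
tool_rot: [-0.015, 1.0, -0.0, 0.0]
ft_force: [0.1, -0.4, 2.4]
grip_width: 0.0495
grip_force: 22.0
```

```bash

python3 -m creep '[{"translation":[0,0,0.5],"roll":0,"gripper":75},{"translation":[0,0,0],"roll":0,"gripper":75},{"translation":[0,0,-1],"roll":0,"gripper":75},{"translation":[0,0,-3],"roll":0,"gripper":75},{"translation":[0,0,-15],"roll":0,"gripper":75}]' 22
python3 -m creep '[{"translation":[0,0,-35],"roll":0,"gripper":75},{"translation":[0,0,-75],"roll":0,"gripper":80},{"translation":[0,40,-100],"roll":0,"gripper":87},{"translation":[0,80,-120],"roll":0,"gripper":87},{"translation":[0,120,-140],"roll":0,"gripper":87}]' 22
python3 -m creep '[{"translation":[0,40,0],"roll":0,"gripper":87},{"translation":[0,80,0],"roll":0,"gripper":87},{"translation":[0,120,0],"roll":0,"gripper":87},{"translation":[0,160,0],"roll":0,"gripper":87},{"translation":[0,190,0],"roll":0,"gripper":87}]' 22
python3 -m creep '[{"translation":[0,25,0],"roll":0,"gripper":87},{"translation":[0,25,0],"roll":0,"gripper":87},{"translation":[0,25,0],"roll":0,"gripper":87}]' 22
python3 - <<'E'
from plq import *
P,im=shot('wrist','w4.png'); r=plaques(P,im)
go([.63,.35,.12],86.5)
E
```

```text
time: 15.18
position: [0.595, 0.0075, 0.0877]
tool_rot: [-0.015, 1.0, 0.0, -0.002]
ft_force: [0.2, -0.4, -0.2]
grip_width: 0.0721
grip_force: 0.0
time: 15.6
position: [0.5935, 0.1174, 0.2268]
tool_rot: [-0.014, 1.0, 0.0, 0.001]
ft_force: [0.9, -0.3, -0.2]
grip_width: 0.0857
grip_force: 0.0
time: 16.02
position: [0.5868, 0.3102, 0.2252]
tool_rot: [-0.016, 1.0, 0.001, 0.001]
ft_force: [1.3, -0.5, -0.4]
grip_width: 0.0868
grip_force: 0.0
time: 16.27
position: [0.5862, 0.3332, 0.2245]
tool_rot: [-0.016, 1.0, -0.0, 0.0]
ft_force: [0.0, -0.3, 0.6]
grip_width: 0.087
grip_force: 0.0
shift [-44.1  16.9 104.4] roll 5.3 pos [0.5865 0.3318 0.2244] yhead 91.8 q6 -1.25 t 16.3
```

View pics/w4.png

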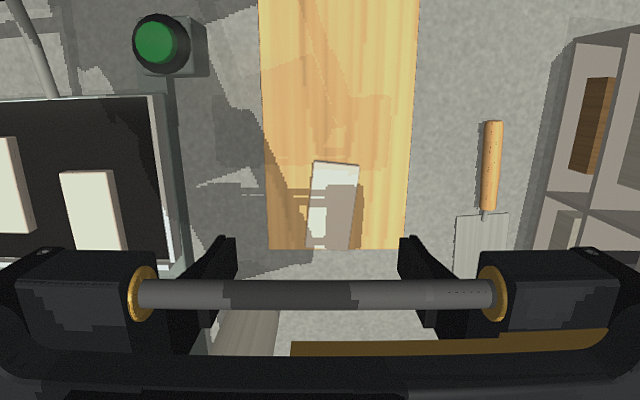

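Plaque C is at (332,205), lying to the board's far edge at row 249. The two placed plaques lie flat on the platen at (90,210) and (15,185).

```bash
python3 - <<'E'
from plq import *
im=cv2.imread('pics/w4.png'); P=pose('wrist')
c=[onz(P,q,.022)[:2] for q in [(314,164),(359,167),(354,249),(306,249)]]
for a in c: print(a.round(4))
hsv=cv2.cvtColor(cv2.GaussianBlur(im,(3,3),0),cv2.COLOR_BGR2HSV)
m=((hsv[...,1]<45)&(hsv[...,2]>60)).astype(np.uint8); m[:, :285]=0; m[:,380:]=0; m[:150]=0; m[248:]=0
cc=max(cv2.findContours(m,0,1)[0],key=cv2.contourArea); 
w=np.array([onz(P,q[0],.022)[:2] for q in cc],np.float32)*1000; print(cv2.minAreaRect(w))
E
```

```text
[0.5725 0.329 ]
[0.5742 0.3764]
[0.6687 0.3771]
[0.6703 0.3226]
((619.5872192382812, 349.04827880859375), (48.125885009765625, 98.15724182128906), 85.80332946777344)
```

```bash

python3 -m creep '[{"translation":[-17,8,30],"roll":3,"gripper":87},{"translation":[-34.5,16,65],"roll":5.7,"gripper":87},{"translation":[-34.5,16,95],"roll":5.7,"gripper":87},{"translation":[-34.5,16,110],"roll":5.7,"gripper":87},{"translation":[-34.5,16,110],"roll":5.7,"gripper":87}]' 22
python3 - <<'E'
from h import *
go([.6205,.349,.031],86)
E
```

```text
time: 16.73
position: [0.6183, 0.3455, 0.1089]
tool_rot: [0.036, 0.999, -0.002, -0.005]
ft_force: [-0.4, -0.8, -0.8]
grip_width: 0.0871
grip_force: 0.0
shift [-2.7  4.  77.9] roll -0.1 pos [0.6183 0.3455 0.1089] yhead 85.9 q6 -1.15 t 16.7
```

```bash

python3 -m creep '[{"translation":[-2,3,25],"roll":0,"gripper":87},{"translation":[-2,3,50],"roll":0,"gripper":80},{"translation":[-2,3,68],"roll":0,"gripper":75},{"translation":[-2,3,76],"roll":0,"gripper":65},{"translation":[-2,3,78],"roll":0,"gripper":60}]' 22
python3 -m creep '[{"translation":[0,0,0],"roll":0,"gripper":40},{"translation":[0,0,0],"roll":0,"gripper":40},{"translation":[0,0,0],"roll":0,"gripper":40},{"translation":[0,0,0],"roll":0,"gripper":40},{"translation":[0,0,0],"roll":0,"gripper":40}]' 22
python3 -m creep '[{"translation":[0,0,0],"roll":0,"gripper":40},{"translation":[0,0,0],"roll":0,"gripper":40},{"translation":[0,0,-10],"roll":0,"gripper":40},{"translation":[0,0,-30],"roll":0,"gripper":40},{"translation":[0,0,-60],"roll":0,"gripper":40}]' 22
python3 -m creep '[{"translation":[0,-10,-35],"roll":0,"gripper":40},{"translation":[0,-30,-60],"roll":-1,"gripper":40},{"translation":[0,-60,-60],"roll":-3,"gripper":40},{"translation":[0,-90,-60],"roll":-5,"gripper":40},{"translation":[0,-120,-60],"roll":-5.7,"gripper":40}]' 22
python3 - <<'E'
from h import *
go([.600,-.092,.15],91.7)
E
```

```text
time: 17.15
position: [0.6229, 0.3503, 0.0354]
tool_rot: [0.036, 0.999, -0.0, -0.001]
ft_force: [-0.1, 0.5, 0.1]
grip_width: 0.0687
grip_force: 0.0
time: 17.57
position: [0.6243, 0.3517, 0.0379]
tool_rot: [0.035, 0.999, 0.0, 0.002]
ft_force: [-0.2, -2.0, 5.6]
grip_width: 0.0495
grip_force: 22.0
time: 17.98
position: [0.6202, 0.3509, 0.0933]
tool_rot: [0.035, 0.999, -0.001, -0.004]
ft_force: [0.3, -0.9, -1.2]
grip_width: 0.0494
grip_force: 22.0
time: 18.4
position: [0.6142, 0.2315, 0.1571]
tool_rot: [-0.016, 1.0, 0.0, 0.001]
ft_force: [0.7, 0.0, -1.5]
grip_width: 0.049
grip_force: 22.0
shift [  24.6 -322.9    6.8] roll 0.1 pos [0.6142 0.2315 0.1571] yhead 91.8 q6 -1.41 t 18.4
```

```bash

python3 -m creep '[{"translation":[2,-30,0],"roll":0,"gripper":40},{"translation":[4,-60,0],"roll":0,"gripper":40},{"translation":[7,-90,0],"roll":0,"gripper":40},{"translation":[9,-120,0],"roll":0,"gripper":40},{"translation":[12,-150,0],"roll":0,"gripper":40}]' 22
python3 -m creep '[{"translation":[2,-30,0],"roll":0,"gripper":40},{"translation":[4,-60,0],"roll":0,"gripper":40},{"translation":[7,-90,0],"roll":0,"gripper":40},{"translation":[9,-120,0],"roll":0,"gripper":40},{"translation":[12,-150,0],"roll":0,"gripper":40}]' 22
python3 -m creep '[{"translation":[0,-18,0],"roll":0,"gripper":40},{"translation":[0,-21,0],"roll":0,"gripper":40},{"translation":[0,-21,10],"roll":0,"gripper":40},{"translation":[0,-21,25],"roll":0,"gripper":40},{"translation":[0,-21,40],"roll":0,"gripper":40}]' 22
python3 -m creep '[{"translation":[0,0,15],"roll":0,"gripper":40},{"translation":[0,0,27],"roll":0,"gripper":40},{"translation":[0,0,32],"roll":0,"gripper":40},{"translation":[0,0,32],"roll":0,"gripper":40}]' 22
python3 - <<'E'
from h import *
go([.600,-.092,.078],91.7)
E
```

```text
time: 18.82
position: [0.6066, 0.0807, 0.1562]
tool_rot: [-0.015, 1.0, 0.0, -0.0]
ft_force: [0.3, -0.3, -0.7]
grip_width: 0.0493
grip_force: 22.0
time: 19.23
position: [0.5991, -0.0696, 0.1561]
tool_rot: [-0.015, 1.0, 0.0, 0.0]
ft_force: [2.2, -0.1, -1.7]
grip_width: 0.0489
grip_force: 22.0
time: 19.65
position: [0.6, -0.0882, 0.1153]
tool_rot: [-0.015, 1.0, 0.0, 0.0]
ft_force: [-0.9, 0.5, -1.3]
grip_width: 0.0493
grip_force: 22.0
time: 19.98
position: [0.5989, -0.0882, 0.0821]
tool_rot: [-0.015, 1.0, 0.001, -0.002]
ft_force: [-0.2, -0.3, -1.8]
grip_width: 0.0493
grip_force: 22.0
shift [-1.  -3.9  4.1] roll 0.1 pos [ 0.5989 -0.0882  0.0821] yhead 91.8 q6 -1.93 t 20.0
```

```bash

python3 -m creep '[{"translation":[0,-2,1],"roll":0,"gripper":40},{"translation":[0,-3,3],"roll":0,"gripper":40},{"translation":[0,-3,3],"roll":0,"gripper":40}]' 22
python3 -m creep '[{"translation":[0,0,1],"roll":0,"gripper":40},{"translation":[0,0,2],"roll":0,"gripper":40},{"translation":[0,0,2],"roll":0,"gripper":40}]' 22
python3 -m creep '[{"translation":[0,0,1],"roll":0,"gripper":40},{"translation":[0,0,1.5],"roll":0,"gripper":40},{"translation":[0,0,1.5],"roll":0,"gripper":40}]' 22
```

```text
time: 20.23
position: [0.6007, -0.093, 0.0814]
tool_rot: [-0.015, 1.0, -0.0, 0.001]
ft_force: [0.3, 0.2, -0.7]
grip_width: 0.0489
grip_force: 22.0
time: 20.48
position: [0.6007, -0.0929, 0.0799]
tool_rot: [-0.015, 1.0, -0.0, 0.001]
ft_force: [-1.5, 0.5, 3.3]
grip_width: 0.0491
grip_force: 22.0
time: 20.73
position: [0.6012, -0.0929, 0.0798]
tool_rot: [-0.015, 1.0, -0.0, 0.001]
ft_force: [-3.2, 0.7, 11.8]
grip_width: 0.0492
grip_force: 22.0
```

```bash

python3 -m creep '[{"translation":[0,0,-1],"roll":0,"gripper":75},{"translation":[0,0,-1],"roll":0,"gripper":75},{"translation":[0,0,-1],"roll":0,"gripper":75},{"translation":[0,0,-3],"roll":0,"gripper":75},{"translation":[0,0,-15],"roll":0,"gripper":75}]' 22
python3 -m creep '[{"translation":[0,0,-30],"roll":0,"gripper":75},{"translation":[0,0,-70],"roll":0,"gripper":80},{"translation":[0,0,-110],"roll":0,"gripper":87},{"translation":[35,15,-130],"roll":0,"gripper":87},{"translation":[70,30,-150],"roll":0,"gripper":87}]' 22
python3 -m creep '[{"translation":[30,28,0],"roll":0,"gripper":87},{"translation":[60,56,0],"roll":0,"gripper":87},{"translation":[80,70,0],"roll":0,"gripper":87},{"translation":[80,70,0],"roll":0,"gripper":87},{"translation":[80,70,0],"roll":0,"gripper":87}]' 22
python3 - <<'E'
from plq import *
P,im=shot('wrist','w5.png'); r=plaques(P,im,.064,(.5,.7),(-.2,.2))
print([(np.round(d['bbox']).astype(int).tolist(),round(d['p'],2)) for d in viewer.recognise('wrist','handle')])
go([.422,.002,.16],1.7)
E
```

```text
time: 21.15
position: [0.5986, -0.0922, 0.0906]
tool_rot: [-0.015, 1.0, 0.001, -0.002]
ft_force: [-0.3, 0.1, 0.2]
grip_width: 0.0717
grip_force: 0.0
time: 21.57
position: [0.5333, -0.0665, 0.2442]
tool_rot: [-0.014, 1.0, -0.001, 0.003]
ft_force: [-1.0, -0.2, 0.6]
grip_width: 0.0856
grip_force: 0.0
time: 21.98
position: [0.4487, 0.0028, 0.242]
tool_rot: [-0.016, 1.0, -0.0, 0.001]
ft_force: [-0.5, -0.9, -0.2]
grip_width: 0.087
grip_force: 0.0
plq 0.6164 0.0086 size 42.9 52.4 shorthead 1.8 px [317. 324.]
plq 0.6135 0.1065 size 44.5 53.6 shorthead 1.2 px [400. 325.]
plq 0.6224 -0.09 size 50.1 53.7 shorthead 2.4 px [234. 327.]
plq 0.5917 -0.1678 size 18.1 52.9 shorthead 1.4 px [161. 302.]
plq 0.5487 0.0071 size 18.3 51.1 shorthead 1.8 px [317. 273.]
[([156, 152, 319, 204], 0.87)]
shift [29.2  1.5 81.8] roll 90.0 pos [0.451  0.0015 0.2419] yhead 91.7 q6 -1.85 t 22.1
```

View pics/w5.png

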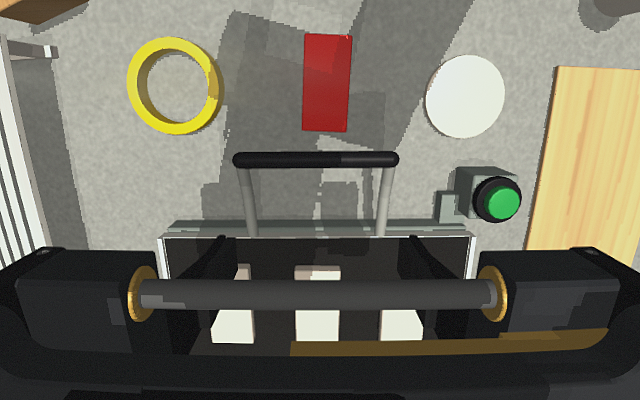

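All three plaques lie flat on the platen, parallel, at (234,320), (317,320), (400,320). The handle bar runs from (233,159) to (399,159).

```bash
python3 - <<'E'
from h import *
P=pose('wrist'); P2=__import__('pickle').load(open('w2.p','rb'))
a=onz(P,(233,159),.078);b=onz(P,(399,159),.078); print(a,b,(a+b)/2,np.degrees(np.arctan2(a[0]-b[0],b[1]-a[1])))
for q,r in [((233,159),(108,90)),((399,159),(241,84))]: print(tri([ray(P,q),ray(P2,r)]))
print('platen front',onz(P,(162,238),.05),onz(P,(473,238),.05),'btn',onz(P,(502,200),.06))
E
python3 -m creep '[{"translation":[6,0,5],"roll":7,"gripper":87},{"translation":[12,0,10],"roll":14,"gripper":87},{"translation":[18,0,15],"roll":21,"gripper":87},{"translation":[24,0,20],"roll":28,"gripper":87},{"translation":[29,0,25],"roll":35,"gripper":87}]' 22
python3 -m creep '[{"translation":[0,0,5],"roll":7,"gripper":80},{"translation":[0,0,10],"roll":14,"gripper":75},{"translation":[0,0,15],"roll":21,"gripper":70},{"translation":[0,0,20],"roll":28,"gripper":65},{"translation":[0,0,25],"roll":35,"gripper":60}]' 22
python3 -m creep '[{"translation":[0,0,5],"roll":7,"gripper":60},{"translation":[0,0,10],"roll":14,"gripper":60},{"translation":[0,0,15],"roll":20,"gripper":60},{"translation":[0,0,20],"roll":20,"gripper":60},{"translation":[0,0,20],"roll":20,"gripper":60}]' 22
python3 - <<'E'
from h import *
go([.422,.002,.078],1.7)
E
```

```text
[ 0.42744029 -0.07681013  0.078     ] [0.42288606 0.07765053 0.078     ] [4.25163174e-01 4.20199914e-04 7.80000000e-02] 1.688858781555117
(array([ 0.42540269, -0.07530026,  0.07940802]), np.float64(0.002035945228341203))
(array([0.42167564, 0.07801393, 0.07850116]), np.float64(0.0012257229001909938))
platen front [ 0.52268232 -0.16707436  0.05      ] [0.51252775 0.17633867 0.05      ] btn [0.46494857 0.1948521  0.06      ]
time: 22.5
position: [0.4219, 0.0001, 0.2159]
tool_rot: [0.29, 0.957, -0.0, 0.001]
ft_force: [0.0, -0.5, -1.3]
grip_width: 0.0865
grip_force: 0.0
time: 22.92
position: [0.4225, 0.0, 0.1908]
tool_rot: [0.564, 0.825, 0.0, 0.001]
ft_force: [0.3, 0.6, 0.4]
grip_width: 0.0655
grip_force: 0.0
time: 23.33
position: [0.4214, 0.0004, 0.1703]
tool_rot: [0.696, 0.718, -0.0, -0.0]
ft_force: [0.2, 0.1, -0.4]
grip_width: 0.06
grip_force: 0.0
shift [ 1.5  0.8 92.3] roll 0.1 pos [4.214e-01 4.000e-04 1.703e-01] yhead 1.8 q6 -0.3 t 23.3
```

```bash

python3 -m creep '[{"translation":[0,3,30],"roll":0,"gripper":60},{"translation":[0,3,60],"roll":0,"gripper":60},{"translation":[0,3,82],"roll":0,"gripper":60},{"translation":[0,3,92],"roll":0,"gripper":60},{"translation":[0,3,92],"roll":0,"gripper":60}]' 20
python3 -m creep '[{"translation":[0,0,0],"roll":0,"gripper":10},{"translation":[0,0,0],"roll":0,"gripper":10},{"translation":[0,0,0],"roll":0,"gripper":10},{"translation":[0,0,0],"roll":0,"gripper":10},{"translation":[0,0,0],"roll":0,"gripper":10}]' 20
python3 -m creep '[{"translation":[0,0,0],"roll":0,"gripper":10},{"translation":[0,0,0],"roll":0,"gripper":10},{"translation":[0,0,0],"roll":0,"gripper":10},{"translation":[0,0,0],"roll":0,"gripper":10},{"translation":[0,0,0],"roll":0,"gripper":10}]' 20
python3 - <<'E'
from h import *
go([.622,.008,.078],1.7)
E
```

```text
time: 23.75
position: [0.4231, 0.0011, 0.0771]
tool_rot: [0.696, 0.718, -0.001, -0.002]
ft_force: [-0.0, -0.8, 0.4]
grip_width: 0.0602
grip_force: 0.0
time: 24.17
position: [0.4241, 0.0011, 0.0799]
tool_rot: [0.697, 0.718, 0.0, 0.001]
ft_force: [-0.1, 0.5, 0.7]
grip_width: 0.0346
grip_force: 0.0
time: 24.58
position: [0.4236, 0.0013, 0.0793]
tool_rot: [0.696, 0.718, 0.0, 0.0]
ft_force: [0.0, -0.7, 4.4]
grip_width: 0.0152
grip_force: 20.0
shift [  0.8 198.5   1.4] roll 0.0 pos [0.4236 0.0013 0.0793] yhead 1.7 q6 -0.29 t 24.6
```

```bash

python3 -m creep '[{"translation":[0,3,0],"roll":0,"gripper":10},{"translation":[0,9,0],"roll":0,"gripper":10},{"translation":[0,17,0],"roll":0,"gripper":10},{"translation":[0,26,0],"roll":0,"gripper":10},{"translation":[0,35,0],"roll":0,"gripper":10}]' 20
python3 -m creep '[{"translation":[0,9,0],"roll":0,"gripper":10},{"translation":[0,18,0],"roll":0,"gripper":10},{"translation":[0,27,0],"roll":0,"gripper":10},{"translation":[0,36,0],"roll":0,"gripper":10},{"translation":[0,45,0],"roll":0,"gripper":10}]' 20
python3 -m creep '[{"translation":[0,9,0],"roll":0,"gripper":10},{"translation":[0,18,0],"roll":0,"gripper":10},{"translation":[0,27,0],"roll":0,"gripper":10},{"translation":[0,36,0],"roll":0,"gripper":10},{"translation":[0,45,0],"roll":0,"gripper":10}]' 20
python3 -m creep '[{"translation":[0,9,0],"roll":0,"gripper":10},{"translation":[0,17,0],"roll":0,"gripper":10},{"translation":[0,24,0],"roll":0,"gripper":10},{"translation":[0,30,0],"roll":0,"gripper":10},{"translation":[0,34,0],"roll":0,"gripper":10}]' 20
python3 - <<'E'
from h import *
go([.622,.008,.078],1.7)
E
```

```text
time: 25.0
position: [0.4569, 0.0025, 0.0793]
tool_rot: [0.696, 0.718, -0.001, -0.002]
ft_force: [-3.4, -0.8, 6.9]
grip_width: 0.015
grip_force: 20.0
time: 25.42
position: [0.5019, 0.0042, 0.0793]
tool_rot: [0.696, 0.718, -0.001, -0.002]
ft_force: [-4.0, 1.3, 8.3]
grip_width: 0.0151
grip_force: 20.0
time: 25.83
position: [0.5469, 0.0059, 0.0793]
tool_rot: [0.697, 0.717, -0.001, -0.002]
ft_force: [-3.8, 1.8, 6.7]
grip_width: 0.0154
grip_force: 20.0
time: 26.25
position: [0.5818, 0.0071, 0.0793]
tool_rot: [0.697, 0.717, -0.0, -0.001]
ft_force: [-2.3, 3.4, 7.0]
grip_width: 0.0155
grip_force: 20.0
shift [-0.3 40.3  1.2] roll -0.0 pos [0.5818 0.0071 0.0793] yhead 1.7 q6 -0.21 t 26.2
```

```bash

python3 -m creep '[{"translation":[0,5,0],"roll":0,"gripper":10},{"translation":[0,10,0],"roll":0,"gripper":10},{"translation":[0,15,0],"roll":0,"gripper":10},{"translation":[0,19,0],"roll":0,"gripper":10},{"translation":[0,22,0],"roll":0,"gripper":10}]' 20
python3 -m creep '[{"translation":[0,2.5,0],"roll":0,"gripper":10},{"translation":[0,5,0],"roll":0,"gripper":10},{"translation":[0,7,0],"roll":0,"gripper":10},{"translation":[0,9,0],"roll":0,"gripper":10},{"translation":[0,10,0],"roll":0,"gripper":10}]' 20
python3 -m creep '[{"translation":[0,1,0],"roll":0,"gripper":10},{"translation":[0,2,0],"roll":0,"gripper":10},{"translation":[0,3,0],"roll":0,"gripper":10},{"translation":[0,4,0],"roll":0,"gripper":10}]' 20
```

```text
time: 26.67
position: [0.6034, 0.0079, 0.0793]
tool_rot: [0.697, 0.717, -0.0, -0.002]
ft_force: [-3.3, 3.3, 6.6]
grip_width: 0.0153
grip_force: 20.0
time: 27.08
position: [0.6134, 0.0083, 0.0794]
tool_rot: [0.697, 0.717, -0.0, -0.002]
ft_force: [-2.1, 4.0, 6.0]
grip_width: 0.0151
grip_force: 20.0
time: 27.42
position: [0.617, 0.0085, 0.0793]
tool_rot: [0.697, 0.717, -0.0, -0.002]
ft_force: [-2.9, 3.3, 6.4]
grip_width: 0.015
grip_force: 20.0
```

```bash

for i in 1 2 3; do python3 -m creep '[{"translation":[0,1,0],"roll":0,"gripper":10},{"translation":[0,2,0],"roll":0,"gripper":10},{"translation":[0,3,0],"roll":0,"gripper":10}]' 20 | grep -E "pos|ft"; done
```

```text
position: [0.6201, 0.0086, 0.0794]
ft_force: [-2.5, 3.5, 6.0]
position: [0.6203, 0.0086, 0.0793]
ft_force: [-10.2, 1.8, 12.4]
position: [0.6204, 0.0086, 0.0792]
ft_force: [-14.3, 0.5, 15.3]
```

```bash

python3 -m creep '[{"translation":[0,-3,0],"roll":0,"gripper":10},{"translation":[0,-4,0],"roll":0,"gripper":30},{"translation":[0,-4,0],"roll":0,"gripper":45},{"translation":[0,-4,0],"roll":0,"gripper":45},{"translation":[0,-4,0],"roll":0,"gripper":45}]' 20
python3 -m creep '[{"translation":[0,0,0],"roll":0,"gripper":45},{"translation":[0,0,-10],"roll":0,"gripper":45},{"translation":[0,0,-40],"roll":0,"gripper":45},{"translation":[0,0,-70],"roll":0,"gripper":40},{"translation":[0,0,-70],"roll":0,"gripper":30}]' 20
python3 -m creep '[{"translation":[36,-32,0],"roll":0,"gripper":20},{"translation":[70,-60,0],"roll":0,"gripper":10},{"translation":[100,-90,0],"roll":0,"gripper":0},{"translation":[130,-120,0],"roll":0,"gripper":0},{"translation":[150,-140,0],"roll":0,"gripper":0}]' 20
python3 -m creep '[{"translation":[0,0,0],"roll":0,"gripper":0},{"translation":[0,0,0],"roll":0,"gripper":0}]' 20
python3 - <<'E'
from h import *
go([.4635,.193,.079],1.7)
P,im=shot('wrist','w6.png')
T,ti=shot('top','top2.png')
E
```

```text
time: 28.58
position: [0.624, 0.0069, 0.0789]
tool_rot: [0.697, 0.717, 0.0, 0.0]
ft_force: [1.0, -0.5, 0.1]
grip_width: 0.0346
grip_force: 0.0
time: 29.0
position: [0.6277, 0.0066, 0.1555]
tool_rot: [0.697, 0.717, 0.003, 0.005]
ft_force: [1.2, -0.4, -0.4]
grip_width: 0.0388
grip_force: 0.0
time: 29.42
position: [0.4775, 0.1541, 0.1496]
tool_rot: [0.697, 0.717, 0.0, 0.0]
ft_force: [1.0, 1.2, -0.4]
grip_width: 0.0076
grip_force: 0.0
time: 29.58
position: [0.4774, 0.1544, 0.1496]
tool_rot: [0.695, 0.719, -0.0, -0.0]
ft_force: [0.8, -0.6, -0.2]
grip_width: 0.0018
grip_force: 0.0
shift [ 39.1 -12.6  70.6] roll 0.2 pos [0.4774 0.1544 0.1496] yhead 1.9 q6 0.06 t 29.6
```

View pics/w6.png

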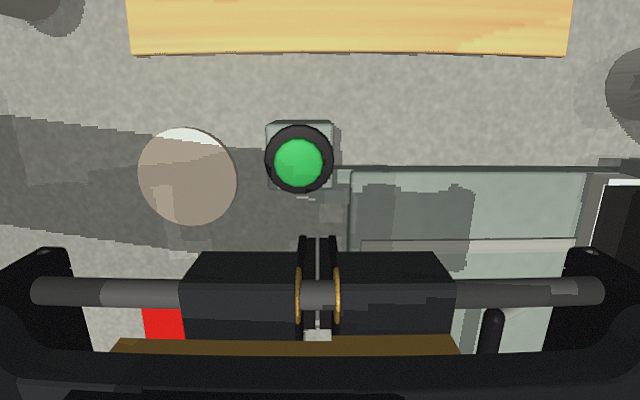

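The button is at (299,161), with the box under it. The drawer is in, the handle end showing at (493,320).

```bash
python3 - <<'E'
from h import *
P=pose('wrist'); P2=__import__('pickle').load(open('w2.p','rb'))
print(tri([ray(P,(299,161)),ray(P2,(343,122))]),onz(P,(299,161),.06))
E
python3 -m creep '[{"translation":[20,-7,15],"roll":0,"gripper":0},{"translation":[38,-12,30],"roll":0,"gripper":0},{"translation":[38,-12,45],"roll":0,"gripper":0},{"translation":[38,-12,55],"roll":0,"gripper":0},{"translation":[38,-12,55],"roll":0,"gripper":0}]' 20
```

```text
(array([0.46520439, 0.19226786, 0.06365774]), np.float64(0.0019170351254782527)) [0.46678796 0.19082713 0.06      ]
time: 30.1
position: [0.4664, 0.1896, 0.0924]
tool_rot: [0.697, 0.717, -0.001, -0.001]
ft_force: [0.2, 0.2, 0.2]
grip_width: 0.0007
grip_force: 0.0
```

```bash

python3 -m creep '[{"translation":[2,-1,3],"roll":0,"gripper":0},{"translation":[2,-1,6],"roll":0,"gripper":0},{"translation":[2,-1,9],"roll":0,"gripper":0},{"translation":[2,-1,11],"roll":0,"gripper":0}]' 20 | grep -E "pos|ft"
python3 -m creep '[{"translation":[0,0,2],"roll":0,"gripper":0},{"translation":[0,0,4],"roll":0,"gripper":0},{"translation":[0,0,4],"roll":0,"gripper":0}]' 20| grep -E "pos|ft"
python3 -m creep '[{"translation":[0,0,2],"roll":0,"gripper":0},{"translation":[0,0,4],"roll":0,"gripper":0},{"translation":[0,0,4],"roll":0,"gripper":0}]' 20| grep -E "pos|ft"
python3 -m creep '[{"translation":[0,0,1],"roll":0,"gripper":0},{"translation":[0,0,2],"roll":0,"gripper":0},{"translation":[0,0,2],"roll":0,"gripper":0}]' 20| grep -E "pos|ft"
```

```text
position: [0.4665, 0.192, 0.0849]
ft_force: [-3.8, -3.3, 31.8]
position: [0.4665, 0.1921, 0.0847]
ft_force: [-6.3, -4.8, 43.5]
position: [0.4666, 0.1921, 0.0841]
ft_force: [-11.3, -6.3, 72.3]
position: [0.4666, 0.1921, 0.0838]
ft_force: [-14.6, -7.4, 86.6]
```

```bash

python3 -m creep '[{"translation":[0,0,-8],"roll":0,"gripper":0},{"translation":[0,0,-16],"roll":0,"gripper":0},{"translation":[0,0,-20],"roll":0,"gripper":0},{"translation":[0,0,-20],"roll":0,"gripper":0},{"translation":[0,0,-20],"roll":0,"gripper":0}]' 20| grep -E "pos|ft"
for i in 1 2 3 4 5 6 7; do python3 -m creep '[{"translation":[0,0,1],"roll":0,"gripper":0},{"translation":[0,0,1],"roll":0,"gripper":0}]' 20| grep -E "pos|ft"; done
python3 - <<'E'
from h import *
def cen(P,im,lo):
    hsv=cv2.cvtColor(im,cv2.COLOR_BGR2HSV); m=((hsv[...,0]>50)&(hsv[...,0]<85)&(hsv[...,1]>100)&(hsv[...,2]>60)).astype(np.uint8)
    c=max(cv2.findContours(m,0,1)[0],key=cv2.contourArea); return cv2.fitEllipse(c)
import pickle
r=[]
for f in ['w1','w2']:
    P=pickle.load(open(f+'.p','rb')); e=cen(P,cv2.imread(f'pics/{f}.png'),0); print(f,e); r.append(ray(P,e[0]))
print(tri(r))
E
```

```text
position: [0.4648, 0.1926, 0.0928]
ft_force: [-0.1, 0.3, 0.0]
position: [0.4646, 0.1926, 0.091]
ft_force: [-0.4, 1.0, 1.2]
position: [0.4646, 0.1926, 0.0904]
ft_force: [0.2, -0.7, 1.9]
position: [0.4646, 0.1925, 0.0897]
ft_force: [-0.7, -0.7, 2.5]
position: [0.4646, 0.1925, 0.0889]
ft_force: [-1.4, -0.3, 2.9]
position: [0.4646, 0.1925, 0.088]
ft_force: [-0.9, 0.5, 2.2]
position: [0.4646, 0.1926, 0.087]
ft_force: [-1.1, 0.7, 4.3]
position: [0.4646, 0.1926, 0.086]
ft_force: [-1.2, 0.4, 4.2]
w1 ((195.52723693847656, 198.64735412597656), (25.55846405029297, 26.165367126464844), 132.5811004638672)
w2 ((343.0791931152344, 121.6723403930664), (28.05813980102539, 28.476356506347656), 24.914968490600586)
(array([0.46272652, 0.19281367, 0.06640121]), np.float64(0.0001778059380949756))
```

Force profile: the spring engages at z≈0.091 and bottoms at 0.085, so the button was pressed right down. Next, back to the handle.

```bash

python3 -m creep '[{"translation":[0,0,-30],"roll":0,"gripper":20},{"translation":[0,0,-70],"roll":0,"gripper":45},{"translation":[-30,25,-75],"roll":0,"gripper":45},{"translation":[-60,52,-75],"roll":0,"gripper":45},{"translation":[-90,78,-75],"roll":0,"gripper":45}]' 20| grep -E "pos|ft"
python3 -m creep '[{"translation":[-30,25,0],"roll":0,"gripper":45},{"translation":[-60,50,0],"roll":0,"gripper":45},{"translation":[-85,72,0],"roll":0,"gripper":45},{"translation":[-85,72,0],"roll":0,"gripper":45},{"translation":[-85,72,0],"roll":0,"gripper":45}]' 20| grep -E "pos|ft"
python3 - <<'E'
from h import *
go([.6204,.0086,.079],1.7)
E
```

```text
position: [0.5477, 0.1044, 0.1624]
ft_force: [0.6, -0.8, 0.5]
position: [0.6216, 0.0201, 0.1605]
ft_force: [0.4, 1.1, 0.3]
shift [-11.5  -1.6  81.5] roll -0.2 pos [0.6216 0.0201 0.1605] yhead 1.5 q6 -0.17 t 33.6
```

```bash

python3 -m creep '[{"translation":[-11,-2,20],"roll":0,"gripper":45},{"translation":[-11,-2,45],"roll":0,"gripper":45},{"translation":[-11,-2,68],"roll":0,"gripper":45},{"translation":[-11,-2,80],"roll":0,"gripper":45},{"translation":[-11,-2,80],"roll":0,"gripper":45}]' 20| grep -E "pos|ft"
python3 -m creep '[{"translation":[0,0,0],"roll":0,"gripper":10},{"translation":[0,0,0],"roll":0,"gripper":10},{"translation":[0,0,0],"roll":0,"gripper":10},{"translation":[0,0,0],"roll":0,"gripper":10},{"translation":[0,0,0],"roll":0,"gripper":10}]' 20 | grep -E "pos|ft|grip"
python3 -m creep '[{"translation":[0,0,0],"roll":0,"gripper":10},{"translation":[0,0,0],"roll":0,"gripper":10}]' 20 | grep -E "pos|ft|grip"
python3 -m creep '[{"translation":[0,-3,0],"roll":0,"gripper":10},{"translation":[0,-8,0],"roll":0,"gripper":10},{"translation":[0,-15,0],"roll":0,"gripper":10},{"translation":[0,-23,0],"roll":0,"gripper":10},{"translation":[0,-31,0],"roll":0,"gripper":10}]' 20| grep -E "pos|ft|grip"
python3 - <<'E'
from h import *
go([.4204,.0026,.079],1.7)
E
```

```text
position: [0.6152, 0.0124, 0.078]
ft_force: [0.1, -0.7, -0.1]
position: [0.619, 0.011, 0.0823]
ft_force: [-0.2, 0.7, 0.2]
grip_width: 0.0198
grip_force: 0.0
position: [0.6196, 0.011, 0.0822]
ft_force: [0.6, 0.7, 3.1]
grip_width: 0.015
grip_force: 20.0
position: [0.588, 0.0098, 0.0821]
ft_force: [3.5, 1.7, 5.8]
grip_width: 0.0152
grip_force: 20.0
shift [  -2.2 -167.7    2.6] roll 0.0 pos [0.588  0.0098 0.0821] yhead 1.7 q6 -0.2 t 35.0
```

```bash

for i in 1 2 3; do python3 -m creep '[{"translation":[0,-9,0],"roll":0,"gripper":10},{"translation":[0,-18,0],"roll":0,"gripper":10},{"translation":[0,-27,0],"roll":0,"gripper":10},{"translation":[0,-36,0],"roll":0,"gripper":10},{"translation":[0,-45,0],"roll":0,"gripper":10}]' 20| grep -E "pos|ft"; done
python3 -m creep '[{"translation":[0,-7,0],"roll":0,"gripper":10},{"translation":[0,-13,0],"roll":0,"gripper":10},{"translation":[0,-18,0],"roll":0,"gripper":10},{"translation":[0,-22,0],"roll":0,"gripper":10},{"translation":[0,-25,0],"roll":0,"gripper":10}]' 20| grep -E "pos|ft"
python3 -m creep '[{"translation":[0,-2,0],"roll":0,"gripper":10},{"translation":[0,-4,0],"roll":0,"gripper":10},{"translation":[0,-6,0],"roll":0,"gripper":10},{"translation":[0,-7,0],"roll":0,"gripper":10},{"translation":[0,-8,0],"roll":0,"gripper":10}]' 20| grep -E "pos|ft"
for i in 1 2 ; do python3 -m creep '[{"translation":[0,-1,0],"roll":0,"gripper":10},{"translation":[0,-2,0],"roll":0,"gripper":10},{"translation":[0,-2,0],"roll":0,"gripper":10}]' 20 | grep -E "pos|ft"; done
```

```text
position: [0.543, 0.0081, 0.0821]
ft_force: [3.3, 0.3, 4.9]
position: [0.4982, 0.0065, 0.0821]
ft_force: [4.1, -2.1, 7.2]
position: [0.4536, 0.0048, 0.0821]
ft_force: [3.5, -3.7, 5.8]
position: [0.4284, 0.0039, 0.0821]
ft_force: [3.0, -5.0, 7.2]
position: [0.4208, 0.0036, 0.0821]
ft_force: [3.1, -5.5, 8.1]
position: [0.4202, 0.0036, 0.082]
ft_force: [5.0, -2.3, 6.9]
position: [0.4202, 0.0035, 0.0821]
ft_force: [8.2, 0.6, 3.9]
```

```bash

python3 -m creep '[{"translation":[0,1.5,0],"roll":0,"gripper":10},{"translation":[0,2,0],"roll":0,"gripper":40},{"translation":[0,2,0],"roll":0,"gripper":60},{"translation":[0,2,0],"roll":0,"gripper":60},{"translation":[0,2,0],"roll":0,"gripper":60}]' 20| grep -E "pos|ft|grip"
python3 -m creep '[{"translation":[0,0,0],"roll":0,"gripper":60},{"translation":[0,0,-20],"roll":0,"gripper":60},{"translation":[0,0,-60],"roll":0,"gripper":60},{"translation":[0,0,-100],"roll":0,"gripper":80},{"translation":[-30,0,-130],"roll":0,"gripper":87}]' 20| grep -E "pos|ft|grip"
python3 -m creep '[{"translation":[-35,0,-25],"roll":0,"gripper":87},{"translation":[-70,0,-50],"roll":0,"gripper":87},{"translation":[-105,0,-75],"roll":0,"gripper":87},{"translation":[-140,0,-100],"roll":0,"gripper":87},{"translation":[-180,0,-110],"roll":0,"gripper":87}]' 20| grep -E "pos|ft|grip"
python3 -m creep '[{"translation":[-35,0,0],"roll":0,"gripper":87},{"translation":[-60,0,0],"roll":0,"gripper":87},{"translation":[-60,0,0],"roll":0,"gripper":87},{"translation":[-60,0,0],"roll":0,"gripper":87},{"translation":[-60,0,0],"roll":0,"gripper":87}]' 20| grep -E "pos|ft|grip"
python3 - <<'E'
from h import *
import pickle
P,im=shot('wrist','w7.png'); pickle.dump(P,open('w7.p','wb')); go([.5,-.3,.33],0)
P,im=shot('top','top3.png')
E
python3 -m creep '[{"translation":[-10,40,0],"roll":0,"gripper":87},{"translation":[-20,80,0],"roll":0,"gripper":87},{"translation":[-30,120,0],"roll":0,"gripper":87},{"translation":[-30,120,0],"roll":0,"gripper":87},{"translation":[-30,120,0],"roll":0,"gripper":87}]' 20| grep -E "pos|ft|grip"
python3 - <<'E'
from h import *
import pickle
P,im=shot('wrist','w8.png'); pickle.dump(P,open('w8.p','wb')); go([.5,-.3,.33],0)
a=cv2.imread('pics/w7.png')[:300]; b=im[:300]
cv2.imwrite('pics/w78.png',np.vstack([a,b]))
E
```

```text
position: [0.4147, 0.0057, 0.0807]
ft_force: [-0.8, 0.5, -0.2]
grip_width: 0.0344
grip_force: 0.0
position: [0.416, -0.021, 0.2122]
ft_force: [0.7, -1.8, -0.8]
grip_width: 0.066
grip_force: 0.0
position: [0.423, -0.2005, 0.3216]
ft_force: [0.6, -1.2, -0.2]
grip_width: 0.086
grip_force: 0.0
position: [0.4242, -0.2584, 0.3182]
ft_force: [-1.0, -0.3, -0.9]
grip_width: 0.0871
grip_force: 0.0
shift [-44.2  74.3 -11.9] roll 1.7 pos [ 0.4244 -0.258   0.3184] yhead 1.7 q6 -0.8 t 39.3
position: [0.5474, -0.2848, 0.318]
ft_force: [-1.0, -0.1, -0.8]
grip_width: 0.087
grip_force: 0.0
shift [-14.  -46.4 -11.7] roll 1.8 pos [ 0.5459 -0.2845  0.3182] yhead 1.8 q6 -0.69 t 39.8
```

View pics/w78.png

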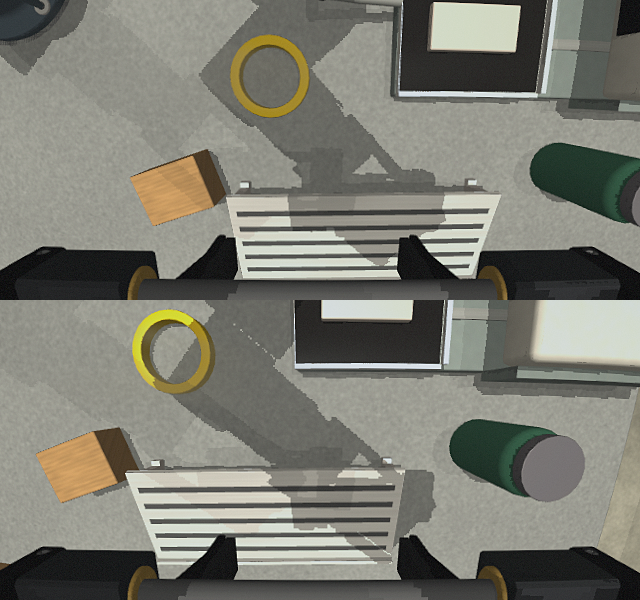

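The rack's press-side edge is nearer the camera, with corners at (227,196) and (500,194) above and (125,171), (405,167) below. The low lip should therefore be on the far (−y) side. One more view over the low edge.

```bash

python3 -m creep '[{"translation":[-35,-18,0],"roll":0,"gripper":87},{"translation":[-70,-36,0],"roll":0,"gripper":87},{"translation":[-105,-54,0],"roll":1,"gripper":87},{"translation":[-125,-60,0],"roll":1.7,"gripper":87},{"translation":[-125,-60,0],"roll":1.7,"gripper":87}]' 20| grep -E "pos|ft|grip"
python3 -m creep '[{"translation":[0,0,0],"roll":0,"gripper":87},{"translation":[0,0,0],"roll":0,"gripper":87}]' 20| grep -E "pos|ft|grip"
python3 - <<'E'
from h import *
import pickle
go([.48,-.4,.32],0)
P,im=shot('wrist','w9.png'); pickle.dump(P,open('w9.p','wb'))
E
```

```text
position: [0.4865, -0.4164, 0.3195]
ft_force: [-0.1, 0.7, -0.2]
grip_width: 0.0868
grip_force: 0.0
position: [0.489, -0.4113, 0.3195]
ft_force: [-0.6, -0.1, 0.3]
grip_width: 0.0869
grip_force: 0.0
shift [11.3 -9.  -0.5] roll 0.0 pos [ 0.489  -0.4113  0.3195] yhead 0.0 q6 -0.87 t 40.4
```

View pics/w9.png

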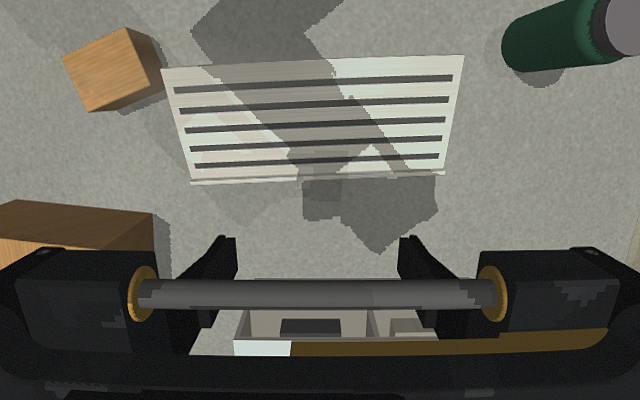

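```bash
cat > deck.py <<'E'
from h import *
import pickle
from scipy.optimize import least_squares
L={f:pickle.load(open(f+'.p','rb')) for f in ['w7','w8','w9']}
hi=lambda s:(s*.17,.075,0); lo=lambda s:(s*.17,-.072,.008)
obs=[('w7',hi(-1),(227,196)),('w7',hi(1),(500,194)),('w8',hi(-1),(125,171)),('w8',hi(1),(405,167)),('w8',lo(-1),(159,263)),('w8',lo(1),(397,265)),
('w9',hi(-1),(162,70)),('w9',hi(1),(464,55)),('w9',lo(-1),(190,183)),('w9',lo(1),(445,174))]
def Rd(x): return (R.from_euler('z',x[3])*R.from_euler('x',x[4])).as_matrix()
def f(x): return np.concatenate([proj(L[v],x[:3]+Rd(x)@np.array(p))-q for v,p,q in obs])
s=least_squares(f,[.48,-.36,.05,0,.32],loss='soft_l1'); x=s.x
if __name__=='__main__':
    print(x.round(4),np.abs(s.fun).round(1))
    for X in [.1,0,-.1]:
        for n,p in [('centre of plaque underside',(X,-.019,0)),('lip',(X,-.069,0)),('upper end',(X,.031,0))]: print(X,n,(x[:3]+Rd(x)@np.array(p)).round(4))
    for sx in (1,-1): print('hi corner',tri([ray(L[v],q) for v,p,q in obs if p==hi(sx)])); print('lo',tri([ray(L[v],q) for v,p,q in obs if p==lo(sx)]))
E
python3 deck.py
```

```text
[ 0.4858 -0.3603  0.0464  0.0408  0.2891] [0.1 0.  0.3 0.7 1.9 0.6 0.2 2.1 2.3 0.5 4.8 2.1 0.1 1.5 0.1 0.2 0.3 0.6
 0.4 0.4]
0.1 centre of plaque underside [ 0.5864 -0.3744  0.041 ]
0.1 lip [ 0.5884 -0.4223  0.0267]
0.1 upper end [ 0.5845 -0.3265  0.0552]
0 centre of plaque underside [ 0.4865 -0.3785  0.041 ]
0 lip [ 0.4884 -0.4264  0.0267]
0 upper end [ 0.4845 -0.3306  0.0552]
-0.1 centre of plaque underside [ 0.3866 -0.3826  0.041 ]
-0.1 lip [ 0.3885 -0.4304  0.0267]
-0.1 upper end [ 0.3846 -0.3347  0.0552]
hi corner (array([ 0.65253411, -0.28092074,  0.06755862]), np.float64(0.001888294187034442))
lo (array([ 0.66294499, -0.42725735,  0.03074651]), np.float64(0.0037084671312988897))
hi corner (array([ 0.31179083, -0.2958037 ,  0.0667835 ]), np.float64(0.0018762806162089707))
lo (array([ 0.31891655, -0.43888177,  0.03028891]), np.float64(0.0016726414780762657))
```

```bash

python3 -m creep '[{"translation":[38,1,0],"roll":0,"gripper":87},{"translation":[76,2,0],"roll":-4,"gripper":87},{"translation":[114,3,0],"roll":-11,"gripper":87},{"translation":[152,4,0],"roll":-18,"gripper":87},{"translation":[190,5,0],"roll":-25,"gripper":87}]' 20| grep -E "pos|ft|grip"
python3 -m creep '[{"translation":[30,19,0],"roll":-7,"gripper":87},{"translation":[60,38,0],"roll":-14,"gripper":87},{"translation":[85,55,10],"roll":-21,"gripper":87},{"translation":[125,80,20],"roll":-28,"gripper":87},{"translation":[160,95,30],"roll":-35,"gripper":87}]' 20| grep -E "pos|ft|grip"
python3 -m creep '[{"translation":[0,0,0],"roll":-7,"gripper":87},{"translation":[0,0,0],"roll":-14,"gripper":87},{"translation":[0,0,0],"roll":-21,"gripper":87},{"translation":[0,0,0],"roll":-28,"gripper":87},{"translation":[0,0,0],"roll":-31,"gripper":87}]' 20| grep -E "pos|ft|grip"
python3 - <<'E'
from plq import *
go([.56,.0,.28],91.7)
P,im=shot('wrist','w10.png'); plaques(P,im,.064,(.45,.7),(-.2,.2))
E
```

```text
position: [0.4943, -0.2193, 0.3195]
ft_force: [1.0, -0.2, -0.0]
grip_width: 0.0872
grip_force: 0.0
position: [0.5137, -0.0389, 0.2909]
ft_force: [0.8, 0.7, -0.2]
grip_width: 0.0869
grip_force: 0.0
position: [0.5125, -0.0398, 0.2906]
ft_force: [-0.5, -0.2, -0.3]
grip_width: 0.087
grip_force: 0.0
shift [-48.5  38.6  10.6] roll -0.2 pos [ 0.5125 -0.0398  0.2906] yhead 91.5 q6 -1.89 t 41.7
plq 0.6023 0.1054 size 53.5 63.7 shorthead 92.8 px [438. 241.]
plq 0.592 0.0077 size 52.5 103.0 shorthead 91.4 px [354. 236.]
plq 0.5918 -0.0917 size 51.4 102.5 shorthead 91.7 px [271. 235.]
```

```bash

python3 -m creep '[{"translation":[-27,-18,10],"roll":0,"gripper":87},{"translation":[-54,-36,40],"roll":0,"gripper":87},{"translation":[-79,-54,75],"roll":0,"gripper":87},{"translation":[-79,-54,110],"roll":0,"gripper":80},{"translation":[-79,-54,140],"roll":0,"gripper":75}]' 22| grep -E "pos|ft|grip"
python3 -m creep '[{"translation":[0,0,20],"roll":0,"gripper":70},{"translation":[0,0,20],"roll":0,"gripper":70},{"translation":[0,0,20],"roll":0,"gripper":70}]' 22| grep -E "pos|ft|grip"
python3 - <<'E'
from h import *
go([.5935,-.0917,.077],91.7)
E
```

```text
position: [0.5943, -0.0944, 0.1482]
ft_force: [-0.9, 0.5, -0.1]
grip_width: 0.0805
grip_force: 0.0
position: [0.5924, -0.0932, 0.1296]
ft_force: [-0.5, -0.3, 0.8]
grip_width: 0.0713
grip_force: 0.0
shift [-1.2  1.4 52.6] roll -0.7 pos [ 0.5924 -0.0932  0.1296] yhead 91.0 q6 -1.93 t 42.4
```

```bash

python3 -m creep '[{"translation":[-1,1,20],"roll":0,"gripper":70},{"translation":[-1,1,40],"roll":0,"gripper":70},{"translation":[-1,1,51],"roll":0,"gripper":65},{"translation":[-1,1,52],"roll":0,"gripper":60},{"translation":[-1,1,52],"roll":0,"gripper":50}]' 22| grep -E "pos|ft|grip"
python3 -m creep '[{"translation":[0,0,0],"roll":0,"gripper":40},{"translation":[0,0,0],"roll":0,"gripper":40},{"translation":[0,0,0],"roll":0,"gripper":40},{"translation":[0,0,0],"roll":0,"gripper":40},{"translation":[0,0,0],"roll":0,"gripper":40}]' 22| grep -E "pos|ft|grip"
python3 -m creep '[{"translation":[0,0,0],"roll":0,"gripper":40},{"translation":[0,0,-5],"roll":0,"gripper":40},{"translation":[0,0,-15],"roll":0,"gripper":40},{"translation":[0,0,-35],"roll":0,"gripper":40},{"translation":[0,0,-60],"roll":0,"gripper":40}]' 22| grep -E "pos|ft|grip"
python3 -m creep '[{"translation":[0,0,-25],"roll":0,"gripper":40},{"translation":[0,0,-50],"roll":0,"gripper":40},{"translation":[0,0,-65],"roll":0,"gripper":40},{"translation":[0,0,-70],"roll":0,"gripper":40}]' 22| grep -E "pos|ft|grip"
python3 - <<'E'
from deck import *
go([.58,-.377,.2],2.3)
t=[x[:3]+Rd(x)@np.array((X,-.015,.007)) for X in (.09,0,-.09)]; print(np.round(t,4))
E
```

```text
position: [0.5948, -0.0933, 0.0793]
ft_force: [-0.2, -0.4, -1.1]
grip_width: 0.0597
grip_force: 0.0
position: [0.5953, -0.0937, 0.0799]
ft_force: [-0.6, 0.9, 6.7]
grip_width: 0.0492
grip_force: 22.0
position: [0.5927, -0.0931, 0.1377]
ft_force: [0.2, 0.0, -2.1]
grip_width: 0.0492
grip_force: 22.0
position: [0.5957, -0.0941, 0.2119]
ft_force: [0.3, -0.2, -0.9]
grip_width: 0.0493
grip_force: 22.0
shift [  20.6 -282.6   12.4] roll 88.7 pos [ 0.5957 -0.0941  0.2119] yhead 91.0 q6 -1.93 t 44.0
[[ 0.5763 -0.373   0.0488]
 [ 0.4864 -0.3766  0.0488]
 [ 0.3965 -0.3803  0.0488]]
```

```bash

python3 -m creep '[{"translation":[2,-25,0],"roll":5,"gripper":40},{"translation":[4,-52,0],"roll":12,"gripper":40},{"translation":[8,-82,0],"roll":19,"gripper":40},{"translation":[10,-110,0],"roll":26,"gripper":40},{"translation":[12,-138,0],"roll":33,"gripper":40}]' 22| grep -E "pos|ft|grip"
python3 - <<'E'
from h import *
go([.576,-.374,.2],2.3)
E
```

```text
position: [0.5836, -0.2325, 0.2075]
ft_force: [0.5, 0.2, -1.5]
grip_width: 0.0494
grip_force: 22.0
shift [ -69.3 -123.6    7.4] roll 55.4 pos [ 0.5836 -0.2325  0.2075] yhead 57.7 q6 -1.56 t 44.4
```

```bash

python3 -m creep '[{"translation":[-15,-27,0],"roll":7,"gripper":40},{"translation":[-30,-54,0],"roll":14,"gripper":40},{"translation":[-45,-80,0],"roll":21,"gripper":40},{"translation":[-60,-107,0],"roll":28,"gripper":40},{"translation":[-69,-123,0],"roll":35,"gripper":40}]' 22| grep -E "pos|ft|grip"
python3 -m creep '[{"translation":[0,0,15],"roll":7,"gripper":40},{"translation":[0,0,30],"roll":14,"gripper":40},{"translation":[0,0,45],"roll":20.4,"gripper":40},{"translation":[0,0,60],"roll":20.4,"gripper":40},{"translation":[0,0,60],"roll":20.4,"gripper":40}]' 22| grep -E "pos|ft|grip"
python3 -m creep '[{"translation":[0,0,0],"roll":0,"gripper":40},{"translation":[0,0,0],"roll":0,"gripper":40}]' 22| grep -E "pos|ft|grip"
python3 - <<'E'
from h import *
go([.576,-.374,.071],2.3)
E
```

```text
position: [0.5768, -0.3759, 0.2072]
ft_force: [1.1, -0.8, -1.4]
grip_width: 0.0492
grip_force: 22.0
position: [0.5753, -0.3706, 0.1436]
ft_force: [0.1, 0.4, -2.3]
grip_width: 0.0491
grip_force: 22.0
position: [0.5781, -0.3727, 0.1485]
ft_force: [-0.5, -1.1, -0.0]
grip_width: 0.0492
grip_force: 22.0
shift [-1.2 -2.2 77.5] roll 0.3 pos [ 0.5781 -0.3727  0.1485] yhead 2.6 q6 -0.78 t 45.4
```

```bash

python3 -m creep '[{"translation":[-1,-2,15],"roll":0,"gripper":40},{"translation":[-1,-2,30],"roll":0,"gripper":40},{"translation":[-1,-2,45],"roll":0,"gripper":40},{"translation":[-1,-2,53],"roll":0,"gripper":40},{"translation":[-1,-2,55],"roll":0,"gripper":40}]' 18| grep -E "pos|ft|grip"
for i in 1 2 3 4; do python3 -m creep '[{"translation":[0,0,1],"roll":0,"gripper":40},{"translation":[0,0,2],"roll":0,"gripper":40},{"translation":[0,0,3],"roll":0,"gripper":40},{"translation":[0,0,3],"roll":0,"gripper":40}]' 18| grep -E "pos|ft"; done
```

```text
position: [0.5756, -0.3733, 0.0926]
ft_force: [0.3, 0.1, -1.9]
grip_width: 0.0497
grip_force: 18.0
position: [0.5764, -0.374, 0.0911]
ft_force: [1.3, 1.2, -0.6]
position: [0.5765, -0.3745, 0.0879]
ft_force: [-0.3, -1.1, 1.6]
position: [0.5764, -0.3748, 0.0845]
ft_force: [0.2, -4.1, 1.2]
position: [0.5762, -0.3738, 0.081]
ft_force: [0.9, -3.9, 1.9]
```

```bash

for i in 1 2 3 4 5; do python3 -m creep '[{"translation":[0,0,1],"roll":0,"gripper":40},{"translation":[0,0,2],"roll":0,"gripper":40},{"translation":[0,0,2],"roll":0,"gripper":40}]' 18| grep -E "pos|ft"; done
```

```text
position: [0.576, -0.3735, 0.079]
ft_force: [0.7, -3.0, 1.7]
position: [0.576, -0.3734, 0.077]
ft_force: [-0.3, -3.7, 1.1]
position: [0.576, -0.3733, 0.0753]
ft_force: [0.7, -3.4, 2.6]
position: [0.576, -0.3733, 0.0752]
ft_force: [-1.5, -0.0, 10.6]
position: [0.576, -0.3733, 0.0751]
ft_force: [-5.4, 0.9, 19.6]
```

```bash

python3 -m creep '[{"translation":[0,0,-2],"roll":0,"gripper":50},{"translation":[0,0,-2],"roll":0,"gripper":62},{"translation":[0,0,-2],"roll":0,"gripper":62},{"translation":[0,0,-3],"roll":0,"gripper":62},{"translation":[0,0,-10],"roll":0,"gripper":62}]' 18| grep -E "pos|ft|grip"
python3 -m creep '[{"translation":[0,0,-25],"roll":0,"gripper":62},{"translation":[0,0,-65],"roll":0,"gripper":80},{"translation":[0,0,-105],"roll":0,"gripper":87},{"translation":[0,0,-145],"roll":0,"gripper":87},{"translation":[0,0,-185],"roll":0,"gripper":87}]' 18| grep -E "pos|ft|grip"
python3 -m creep '[{"translation":[0,0,-30],"roll":0,"gripper":87},{"translation":[0,0,-30],"roll":0,"gripper":87},{"translation":[0,0,-30],"roll":0,"gripper":87}]' 18| grep -E "pos|ft|grip"
python3 - <<'E'
from h import *
import pickle
P,im=shot('wrist','w11.png'); pickle.dump(P,open('w11.p','wb'))
cv2.imwrite('pics/w11c.png',cv2.resize(im[40:260,120:520],None,fx=2,fy=2))
go([.5935,.0077,.2],91.7)
E
```

```text
position: [0.5746, -0.372, 0.079]
ft_force: [0.2, 0.4, -0.1]
grip_width: 0.0611
grip_force: 0.0
position: [0.5756, -0.373, 0.2678]
ft_force: [0.0, -0.9, 0.1]
grip_width: 0.0805
grip_force: 0.0
position: [0.5768, -0.374, 0.2991]
ft_force: [-0.4, 0.9, -0.8]
grip_width: 0.0868
grip_force: 0.0
shift [379.8  34.9  96.6] roll -89.1 pos [ 0.5758 -0.3733  0.2965] yhead 2.6 q6 -0.78 t 49.6
```

View pics/w11c.png

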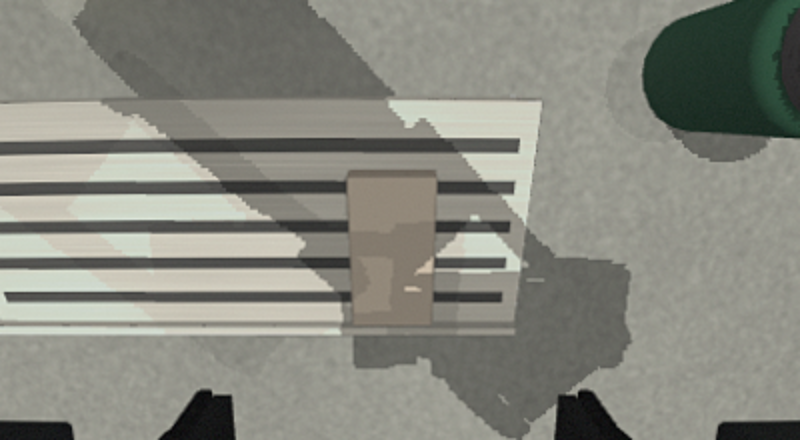

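Plaque lies flat on the deck with its low end at the lip line (crop (390,326)), square to it. Next plaque.

```bash

python3 -m creep '[{"translation":[38,0,0],"roll":-7,"gripper":87},{"translation":[78,0,0],"roll":-14,"gripper":87},{"translation":[118,3,0],"roll":-21,"gripper":87},{"translation":[158,6,0],"roll":-28,"gripper":87},{"translation":[198,10,0],"roll":-35,"gripper":87}]' 22| grep -E "pos|ft"
python3 - <<'E'
from h import *
go([.5935,.0077,.2],91.7)
E
```

```text
position: [0.5752, -0.173, 0.2934]
ft_force: [0.6, -0.2, 0.4]
shift [130.9 125.7  93.9] roll -53.8 pos [ 0.5752 -0.173   0.2934] yhead 37.9 q6 -1.14 t 50.0
```

```bash

python3 -m creep '[{"translation":[26,25,10],"roll":-7,"gripper":87},{"translation":[52,50,25],"roll":-14,"gripper":87},{"translation":[78,75,40],"roll":-21,"gripper":87},{"translation":[104,100,60],"roll":-28,"gripper":87},{"translation":[131,126,75],"roll":-35,"gripper":87}]' 22| grep -E "pos|ft"
python3 -m creep '[{"translation":[0,0,10],"roll":-7,"gripper":80},{"translation":[0,0,20],"roll":-14,"gripper":75},{"translation":[0,0,40],"roll":-18.5,"gripper":70},{"translation":[0,0,60],"roll":-18.5,"gripper":70},{"translation":[0,0,70],"roll":-18.5,"gripper":70}]' 22| grep -E "pos|ft"
python3 - <<'E'
from h import *
go([.5935,.0077,.077],91.7)
E
```

```text
position: [0.5946, 0.0072, 0.2175]
ft_force: [0.5, -0.1, -0.4]
position: [0.5937, 0.0061, 0.1468]
ft_force: [-0.4, 0.4, -0.4]
shift [-0.5  1.5 69.8] roll -0.6 pos [0.5937 0.0061 0.1468] yhead 91.1 q6 -1.77 t 50.8
```

```bash

python3 -m creep '[{"translation":[0,1,25],"roll":-0.6,"gripper":70},{"translation":[0,1,48],"roll":-0.6,"gripper":70},{"translation":[0,1,62],"roll":-0.6,"gripper":70},{"translation":[0,1,68],"roll":-0.6,"gripper":65},{"translation":[0,1,69],"roll":-0.6,"gripper":60}]' 22| grep -E "pos|ft|grip"
python3 -m creep '[{"translation":[0,0,0],"roll":0,"gripper":40},{"translation":[0,0,0],"roll":0,"gripper":40},{"translation":[0,0,0],"roll":0,"gripper":40},{"translation":[0,0,0],"roll":0,"gripper":40},{"translation":[0,0,0],"roll":0,"gripper":40}]' 22| grep -E "pos|ft|grip"
python3 -m creep '[{"translation":[0,0,0],"roll":0,"gripper":40},{"translation":[0,0,-5],"roll":0,"gripper":40},{"translation":[0,0,-15],"roll":0,"gripper":40},{"translation":[0,0,-35],"roll":0,"gripper":40},{"translation":[0,0,-60],"roll":0,"gripper":40}]' 22| grep -E "pos|ft|grip"
python3 -m creep '[{"translation":[0,-5,-25],"roll":0,"gripper":40},{"translation":[0,-20,-50],"roll":0,"gripper":40},{"translation":[0,-50,-65],"roll":5,"gripper":40},{"translation":[5,-80,-70],"roll":11,"gripper":40},{"translation":[10,-110,-70],"roll":18,"gripper":40}]' 22| grep -E "pos|ft|grip"
python3 - <<'E'
from h import *
go([.4864,-.376,.2],2.3)
E
```

```text
position: [0.5951, 0.0064, 0.0799]
ft_force: [0.1, 0.2, 0.7]
grip_width: 0.0642
grip_force: 0.0
position: [0.5977, 0.0062, 0.0834]
ft_force: [0.5, 0.4, 3.5]
grip_width: 0.0415
grip_force: 1.5
position: [0.5956, 0.0064, 0.142]
ft_force: [-0.5, -0.1, 0.3]
grip_width: 0.0399
grip_force: 0.0
position: [0.5914, -0.1053, 0.2156]
ft_force: [-0.3, -0.6, 0.5]
grip_width: 0.0399
grip_force: 0.0
shift [  23.7 -289.4   15.6] roll 71.2 pos [ 0.5914 -0.1053  0.2156] yhead 73.5 q6 -1.64 t 52.5
```

The grip missed: the fingertips settled about 4 mm too high. Going back to look at the plaque and grip lower.

```bash

python3 -m creep '[{"translation":[20,30,-10],"roll":-6,"gripper":87},{"translation":[40,60,-20],"roll":-12,"gripper":87},{"translation":[48,85,-30],"roll":-18,"gripper":87},{"translation":[48,85,-30],"roll":-18,"gripper":87},{"translation":[48,85,-30],"roll":-18,"gripper":87}]' 22| grep -E "pos|ft|grip"
python3 - <<'E'
from plq import *
P,im=shot('wrist','w12.png'); plaques(P,im,.064,(.45,.7),(-.2,.2))
go([.5935,.0075,.15],91.7)
E
```

```text
position: [0.5681, -0.0081, 0.2436]
ft_force: [0.2, -0.8, 0.1]
grip_width: 0.0652
grip_force: 0.0
plq 0.6743 -0.0042 size 8.8 136.1 shorthead 1.7 px [317. 277.]
plq 0.6242 0.1064 size 53.2 104.4 shorthead 92.9 px [427. 227.]
plq 0.5924 0.0073 size 50.4 101.9 shorthead 91.2 px [330. 203.]
shift [-25.7  15.8  93. ] roll -0.0 pos [ 0.5681 -0.0089  0.243 ] yhead 91.7 q6 -1.81 t 53.0
```

```bash

python3 -m creep '[{"translation":[-10,8,30],"roll":0,"gripper":87},{"translation":[-20,16,65],"roll":0,"gripper":75},{"translation":[-25,16,100],"roll":0,"gripper":70},{"translation":[-25,16,130],"roll":0,"gripper":70},{"translation":[-25,16,150],"roll":0,"gripper":70}]' 22| grep -E "pos|ft|grip"
python3 -m creep '[{"translation":[0,0,10],"roll":0,"gripper":65},{"translation":[0,0,18],"roll":0,"gripper":65},{"translation":[0,0,18],"roll":0,"gripper":62}]' 22| grep -E "pos|ft|grip"
python3 - <<'E'
from h import *
go([.5935,.0075,.075],91.7)
E
```

```text
position: [0.5913, 0.0069, 0.0887]
ft_force: [0.4, 1.1, -1.1]
grip_width: 0.0709
grip_force: 0.0
position: [0.5921, 0.0071, 0.073]
ft_force: [-0.2, 0.6, 1.2]
grip_width: 0.0643
grip_force: 0.0
shift [-1.4  0.3 -2. ] roll -0.1 pos [0.5921 0.0071 0.073 ] yhead 91.6 q6 -1.78 t 53.6
```

```bash

python3 -m creep '[{"translation":[0,0,0],"roll":0,"gripper":40},{"translation":[0,0,0],"roll":0,"gripper":40},{"translation":[0,0,0],"roll":0,"gripper":40},{"translation":[0,0,0],"roll":0,"gripper":40},{"translation":[0,0,0],"roll":0,"gripper":40}]' 22| grep -E "pos|ft|grip"
python3 -m creep '[{"translation":[0,0,0],"roll":0,"gripper":40},{"translation":[0,0,-5],"roll":0,"gripper":40},{"translation":[0,0,-15],"roll":0,"gripper":40},{"translation":[0,0,-35],"roll":0,"gripper":40},{"translation":[0,0,-60],"roll":0,"gripper":40}]' 22| grep -E "pos|ft|grip"
```

```text
position: [0.5936, 0.0075, 0.0758]
ft_force: [-1.0, -0.3, 4.8]
grip_width: 0.0494
grip_force: 22.0
position: [0.5908, 0.0082, 0.1337]
ft_force: [0.2, 0.4, -1.6]
grip_width: 0.0496
grip_force: 22.0
```

```bash

python3 -m creep '[{"translation":[0,-5,-25],"roll":0,"gripper":40},{"translation":[0,-20,-50],"roll":0,"gripper":40},{"translation":[5,-50,-65],"roll":5,"gripper":40},{"translation":[12,-80,-70],"roll":11,"gripper":40},{"translation":[20,-110,-70],"roll":18,"gripper":40}]' 22| grep -E "pos|ft|grip"
python3 - <<'E'
from h import *
go([.4864,-.376,.2],2.3)
E
```

```text
position: [0.5767, -0.1036, 0.2071]
ft_force: [0.7, 0.5, -0.7]
grip_width: 0.0501
grip_force: 22.0
shift [   9.1 -286.8    7.1] roll 71.2 pos [ 0.5767 -0.1036  0.2071] yhead 73.5 q6 -1.65 t 54.9
```

```bash

python3 -m creep '[{"translation":[1,-30,0],"roll":7,"gripper":40},{"translation":[2,-60,0],"roll":14,"gripper":40},{"translation":[3,-90,0],"roll":21,"gripper":40},{"translation":[4,-120,0],"roll":28,"gripper":40},{"translation":[5,-150,0],"roll":35,"gripper":40}]' 22| grep -E "pos|ft|grip"
python3 - <<'E'
from h import *
go([.4864,-.376,.2],2.3)
E
```

```text
position: [0.5279, -0.2461, 0.2047]
ft_force: [-0.4, -0.0, -0.7]
grip_width: 0.0495
grip_force: 22.0
shift [ -76.1 -113.1    4.7] roll 36.0 pos [ 0.5279 -0.2461  0.2047] yhead 38.3 q6 -1.3 t 55.3
```

```bash

python3 -m creep '[{"translation":[-16,-24,0],"roll":7,"gripper":40},{"translation":[-32,-48,0],"roll":14,"gripper":40},{"translation":[-48,-72,0],"roll":21,"gripper":40},{"translation":[-64,-95,0],"roll":28,"gripper":40},{"translation":[-76,-112,0],"roll":35.7,"gripper":40}]' 22| grep -E "pos|ft|grip"
python3 -m creep '[{"translation":[0,0,15],"roll":0,"gripper":40},{"translation":[0,0,35],"roll":0,"gripper":40},{"translation":[0,0,55],"roll":0,"gripper":40},{"translation":[0,0,65],"roll":0,"gripper":40},{"translation":[0,0,65],"roll":0,"gripper":40}]' 22| grep -E "pos|ft|grip"
python3 -m creep '[{"translation":[0,0,0],"roll":0,"gripper":40},{"translation":[0,0,0],"roll":0,"gripper":40}]' 22| grep -E "pos|ft|grip"
python3 - <<'E'
from h import *
go([.4864,-.377,.09],2.3)
E
```

```text
position: [0.4879, -0.3766, 0.2047]
ft_force: [1.2, 0.6, -0.3]
grip_width: 0.0497
grip_force: 22.0
position: [0.4874, -0.3729, 0.137]
ft_force: [-0.5, 0.7, -0.6]
grip_width: 0.0496
grip_force: 22.0
position: [0.4896, -0.375, 0.1404]
ft_force: [-0.3, 0.2, -1.6]
grip_width: 0.0496
grip_force: 22.0
shift [-1.7 -3.4 50.4] roll 1.2 pos [ 0.4896 -0.375   0.1404] yhead 3.5 q6 -0.9 t 56.3
```

```bash

python3 -m creep '[{"translation":[-1,-3,15],"roll":1.2,"gripper":40},{"translation":[-1,-3,30],"roll":1.2,"gripper":40},{"translation":[-1,-3,42],"roll":1.2,"gripper":40},{"translation":[-1,-3,50],"roll":1.2,"gripper":40},{"translation":[-1,-3,51],"roll":1.2,"gripper":40}]' 18| grep -E "pos|ft|grip"
for i in 1 2 3 4; do python3 -m creep '[{"translation":[0,0,1],"roll":0,"gripper":40},{"translation":[0,0,2],"roll":0,"gripper":40},{"translation":[0,0,3],"roll":0,"gripper":40},{"translation":[0,0,3],"roll":0,"gripper":40}]' 18| grep -E "pos|ft"; done
```

```text
position: [0.4857, -0.3753, 0.0873]
ft_force: [-0.2, 0.6, -2.0]
grip_width: 0.0495
grip_force: 18.0
position: [0.4865, -0.3763, 0.0861]
ft_force: [-0.0, -0.7, 2.0]
position: [0.4866, -0.3768, 0.0827]
ft_force: [0.0, -1.5, 3.0]
position: [0.4866, -0.3769, 0.0794]
ft_force: [1.2, -4.0, 2.3]
position: [0.4861, -0.3759, 0.0761]
ft_force: [0.7, -3.5, 1.9]
```

```bash

for i in 1 2 3 4; do python3 -m creep '[{"translation":[0,0,1],"roll":0,"gripper":40},{"translation":[0,0,1.5],"roll":0,"gripper":40},{"translation":[0,0,1.5],"roll":0,"gripper":40}]' 18| grep -E "pos|ft"; done
```

```text
position: [0.486, -0.3756, 0.0746]
ft_force: [0.7, -3.0, 2.0]
position: [0.486, -0.3755, 0.0731]
ft_force: [1.3, -3.4, 1.1]
position: [0.486, -0.3754, 0.0716]
ft_force: [1.3, -1.6, 1.6]
position: [0.486, -0.3753, 0.0712]
ft_force: [0.9, -1.1, 8.5]
```

```bash

python3 -m creep '[{"translation":[0,0,-1],"roll":0,"gripper":50},{"translation":[0,0,-1],"roll":0,"gripper":62},{"translation":[0,0,-1],"roll":0,"gripper":62},{"translation":[0,0,-2],"roll":0,"gripper":62},{"translation":[0,0,-10],"roll":0,"gripper":62}]' 18| grep -E "pos|ft|grip"
python3 -m creep '[{"translation":[0,0,-25],"roll":0,"gripper":62},{"translation":[0,0,-65],"roll":0,"gripper":80},{"translation":[0,0,-105],"roll":0,"gripper":87},{"translation":[0,0,-145],"roll":0,"gripper":87},{"translation":[0,0,-185],"roll":0,"gripper":87}]' 18| grep -E "pos|ft|grip"
python3 -m creep '[{"translation":[38,6,0],"roll":-7,"gripper":87},{"translation":[78,12,0],"roll":-14,"gripper":87},{"translation":[118,18,0],"roll":-21,"gripper":87},{"translation":[158,24,0],"roll":-28,"gripper":87},{"translation":[198,30,0],"roll":-35,"gripper":87}]' 22| grep -E "pos|ft"
python3 - <<'E'
from h import *
go([.56,.09,.27],91.7)
E
```

```text
position: [0.4846, -0.3741, 0.0786]
ft_force: [-0.3, 0.6, -0.2]
grip_width: 0.0611
grip_force: 0.0
position: [0.4854, -0.3751, 0.2673]
ft_force: [0.9, -0.8, -0.1]
grip_width: 0.0808
grip_force: 0.0
position: [0.5072, -0.1748, 0.2657]
ft_force: [0.7, -0.1, -0.4]
shift [177.5 203.4  -4.2] roll -54.1 pos [ 0.5072 -0.1748  0.2657] yhead 37.6 q6 -1.2 t 60.3
```

```bash

python3 -m creep '[{"translation":[25,28,0],"roll":-7,"gripper":87},{"translation":[50,57,0],"roll":-14,"gripper":87},{"translation":[75,86,0],"roll":-21,"gripper":87},{"translation":[100,115,0],"roll":-28,"gripper":87},{"translation":[125,143,0],"roll":-35,"gripper":87}]' 22| grep -E "pos|ft"
python3 -m creep '[{"translation":[10,38,0],"roll":-7,"gripper":87},{"translation":[20,76,0],"roll":-14,"gripper":87},{"translation":[20,80,0],"roll":-19,"gripper":87},{"translation":[20,80,0],"roll":-19,"gripper":87},{"translation":[20,80,0],"roll":-19,"gripper":87}]' 22| grep -E "pos|ft"
python3 - <<'E'
from plq import *
P,im=shot('wrist','w13.png'); plaques(P,im,.064,(.45,.72),(-.2,.2))
go([.62,.1064,.075],91.7)
E
```

```text
position: [0.5454, 0.0114, 0.2657]
ft_force: [1.0, -0.4, 0.2]
position: [0.5506, 0.092, 0.2654]
ft_force: [1.2, -0.1, 0.1]
shift [-69.7  13.9 190.3] roll -0.5 pos [0.5508 0.0912 0.2654] yhead 91.2 q6 -1.63 t 61.2
```

View pics/w13.png

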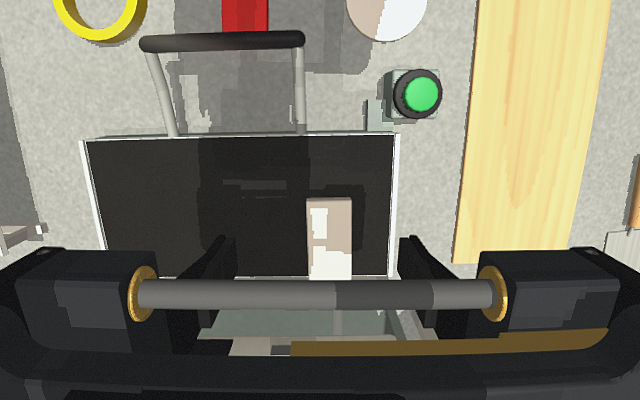

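The last plaque is at (330,240), towards the back of the platen (top face rows 201–279), flat and square.

```bash
python3 - <<'E'
from h import *
P=pose('wrist')
for q in [(307,201),(351,201),(352,279),(308,279)]: print(onz(P,q,.064).round(4))
print('platen back',onz(P,(200,276),.06).round(4))
E
python3 -m creep '[{"translation":[-17,4,30],"roll":0,"gripper":87},{"translation":[-34,8,65],"roll":0,"gripper":87},{"translation":[-52,12,100],"roll":0,"gripper":80},{"translation":[-66,12,120],"roll":0,"gripper":75},{"translation":[-66,12,125],"roll":0,"gripper":70}]' 22| grep -E "pos|ft"
python3 -m creep '[{"translation":[0,0,0],"roll":-0.5,"gripper":70},{"translation":[0,0,0],"roll":-0.5,"gripper":70},{"translation":[0,0,0],"roll":-0.5,"gripper":70}]' 22| grep -E "pos|ft"
python3 - <<'E'
from h import *
go([.62,.1064,.0745],91.7)
E
```

```text
[0.577  0.0816 0.064 ]
[0.576  0.1292 0.064 ]
[0.6712 0.1353 0.064 ]
[0.6722 0.0839 0.064 ]
platen back [ 0.6741 -0.0444  0.06  ]
position: [0.6172, 0.103, 0.1362]
ft_force: [0.2, 0.6, 0.5]
position: [0.6169, 0.1044, 0.1421]
ft_force: [-0.3, 0.1, 0.7]
shift [-3.   1.9 67.6] roll 0.0 pos [0.6169 0.1044 0.1421] yhead 91.7 q6 -1.61 t 61.8
```

```bash

python3 -m creep '[{"translation":[-6,3,25],"roll":0,"gripper":70},{"translation":[-6,3,48],"roll":0,"gripper":70},{"translation":[-6,3,62],"roll":0,"gripper":70},{"translation":[-6,3,67],"roll":0,"gripper":65},{"translation":[-6,3,67],"roll":0,"gripper":65}]' 22| grep -E "pos|ft|grip"
python3 -m creep '[{"translation":[0,0,0],"roll":0,"gripper":60},{"translation":[0,0,0],"roll":0,"gripper":60}]' 22| grep -E "pos|ft|grip"
```

```text
position: [0.6222, 0.1082, 0.0737]
ft_force: [0.0, -0.2, 1.0]
grip_width: 0.0661
grip_force: 0.0
position: [0.6238, 0.1083, 0.0753]
ft_force: [0.2, 0.7, 0.0]
grip_width: 0.0612
grip_force: 0.0
```

```bash

python3 -m creep '[{"translation":[0,0,0],"roll":0,"gripper":40},{"translation":[0,0,0],"roll":0,"gripper":40},{"translation":[0,0,0],"roll":0,"gripper":40},{"translation":[0,0,0],"roll":0,"gripper":40},{"translation":[0,0,0],"roll":0,"gripper":40}]' 22| grep -E "pos|ft|grip"
python3 -m creep '[{"translation":[0,0,0],"roll":0,"gripper":40},{"translation":[0,0,-5],"roll":0,"gripper":40},{"translation":[0,0,-15],"roll":0,"gripper":40},{"translation":[0,0,-35],"roll":0,"gripper":40},{"translation":[0,0,-60],"roll":0,"gripper":40}]' 22| grep -E "pos|ft|grip"
python3 -m creep '[{"translation":[0,-5,-25],"roll":0,"gripper":40},{"translation":[10,-20,-50],"roll":0,"gripper":40},{"translation":[30,-45,-65],"roll":5,"gripper":40},{"translation":[48,-70,-70],"roll":11,"gripper":40},{"translation":[66,-95,-70],"roll":18,"gripper":40}]' 22| grep -E "pos|ft|grip"
python3 - <<'E'
from h import *
go([.3965,-.380,.2],2.3)
E
```

```text
position: [0.6233, 0.108, 0.0744]
ft_force: [-1.1, -1.2, 5.5]
grip_width: 0.0494
grip_force: 22.0
position: [0.6208, 0.1085, 0.1321]
ft_force: [1.7, 0.1, -1.3]
grip_width: 0.0498
grip_force: 22.0
position: [0.5599, 0.0108, 0.2056]
ft_force: [0.4, -0.7, -2.3]
grip_width: 0.0497
grip_force: 22.0
shift [  46.3 -421.1    5.1] roll 71.3 pos [0.5599 0.0108 0.2056] yhead 73.6 q6 -1.46 t 63.7
```

```bash

python3 -m creep '[{"translation":[3,-30,0],"roll":5,"gripper":40},{"translation":[6,-60,0],"roll":10,"gripper":40},{"translation":[10,-90,0],"roll":15,"gripper":40},{"translation":[13,-120,0],"roll":20,"gripper":40},{"translation":[16,-150,0],"roll":25,"gripper":40}]' 22| grep -E "pos|ft|grip"
python3 - <<'E'
from h import *
go([.3965,-.380,.2],2.3)
E
```

```text
position: [0.5016, -0.1291, 0.2036]
ft_force: [1.0, -0.8, -2.0]
grip_width: 0.0499
grip_force: 22.0
shift [ -87.2 -257.7    3.5] roll 46.3 pos [ 0.5016 -0.1291  0.2036] yhead 48.6 q6 -1.32 t 64.1
```

```bash

python3 -m creep '[{"translation":[-10,-29,0],"roll":6,"gripper":40},{"translation":[-20,-58,0],"roll":12,"gripper":40},{"translation":[-30,-87,0],"roll":18,"gripper":40},{"translation":[-40,-116,0],"roll":24,"gripper":40},{"translation":[-50,-145,0],"roll":30,"gripper":40}]' 22| grep -E "pos|ft|grip"
python3 - <<'E'
from h import *
go([.3965,-.380,.2],2.3)
E
```

```text
position: [0.4439, -0.2712, 0.2036]
ft_force: [0.5, -1.1, -3.7]
grip_width: 0.0494
grip_force: 22.0
shift [-88.1 -79.5   3.5] roll 16.2 pos [ 0.4439 -0.2712  0.2036] yhead 18.5 q6 -1.09 t 64.5
```

```bash

python3 -m creep '[{"translation":[-22,-20,0],"roll":4,"gripper":40},{"translation":[-44,-40,0],"roll":8,"gripper":40},{"translation":[-66,-60,0],"roll":12,"gripper":40},{"translation":[-84,-76,0],"roll":16.2,"gripper":40},{"translation":[-88,-79,10],"roll":16.2,"gripper":40}]' 22| grep -E "pos|ft|grip"
python3 -m creep '[{"translation":[0,0,15],"roll":0,"gripper":40},{"translation":[0,0,30],"roll":0,"gripper":40},{"translation":[0,0,45],"roll":0,"gripper":40},{"translation":[0,0,55],"roll":0,"gripper":40},{"translation":[0,0,55],"roll":0,"gripper":40}]' 22| grep -E "pos|ft|grip"
python3 -m creep '[{"translation":[0,0,0],"roll":0,"gripper":40},{"translation":[0,0,0],"roll":0,"gripper":40}]' 22| grep -E "pos|ft|grip"
python3 - <<'E'
from h import *
go([.3965,-.381,.09],2.3)
E
```

```text
position: [0.3982, -0.3844, 0.1952]
ft_force: [0.6, 0.2, -1.3]
grip_width: 0.0499
grip_force: 22.0
position: [0.3976, -0.377, 0.1361]
ft_force: [-0.4, 0.8, -2.0]
grip_width: 0.05
grip_force: 22.0
position: [0.3989, -0.3793, 0.1389]
ft_force: [0.2, -0.2, -1.4]
grip_width: 0.0499
grip_force: 22.0
shift [-1.6 -2.5 48.9] roll 0.4 pos [ 0.3989 -0.3793  0.1389] yhead 2.7 q6 -1.01 t 65.5
```

```bash

python3 -m creep '[{"translation":[-1,-2,15],"roll":0.4,"gripper":40},{"translation":[-1,-2,30],"roll":0.4,"gripper":40},{"translation":[-1,-2,42],"roll":0.4,"gripper":40},{"translation":[-1,-2,49],"roll":0.4,"gripper":40},{"translation":[-1,-2,49],"roll":0.4,"gripper":40}]' 18| grep -E "pos|ft|grip"
for i in 1 2 3 4 5; do python3 -m creep '[{"translation":[0,0,1],"roll":0,"gripper":40},{"translation":[0,0,2],"roll":0,"gripper":40},{"translation":[0,0,3],"roll":0,"gripper":40},{"translation":[0,0,3],"roll":0,"gripper":40}]' 18| grep -E "pos|ft"; done
```

```text
position: [0.3964, -0.3799, 0.0887]
ft_force: [0.4, 1.0, -1.8]
grip_width: 0.0498
grip_force: 18.0
position: [0.3967, -0.3805, 0.0868]
ft_force: [0.1, -0.1, -2.5]
position: [0.3966, -0.3806, 0.0835]
ft_force: [-0.3, -0.4, 1.5]
position: [0.3966, -0.3809, 0.0804]
ft_force: [-0.7, -1.9, 1.1]
position: [0.3967, -0.381, 0.0773]
ft_force: [-0.2, -4.3, -0.5]
position: [0.3967, -0.3806, 0.0742]
ft_force: [-0.7, -4.2, 0.6]
```

```bash

for i in 1 2 3; do python3 -m creep '[{"translation":[0,0,1],"roll":0,"gripper":40},{"translation":[0,0,1.5],"roll":0,"gripper":40},{"translation":[0,0,1.5],"roll":0,"gripper":40}]' 18| grep -E "pos|ft"; done
```

```text
position: [0.3967, -0.3804, 0.0727]
ft_force: [-0.3, -3.5, 0.1]
position: [0.3967, -0.3803, 0.0712]
ft_force: [-0.4, -3.8, 0.9]
position: [0.3966, -0.3801, 0.0697]
ft_force: [1.0, -2.8, 0.7]
```

```bash

for i in 1 2; do python3 -m creep '[{"translation":[0,0,0.5],"roll":0,"gripper":40},{"translation":[0,0,1],"roll":0,"gripper":40},{"translation":[0,0,1],"roll":0,"gripper":40}]' 18| grep -E "pos|ft"; done
python3 -m creep '[{"translation":[0,0,0],"roll":0,"gripper":50},{"translation":[0,0,0],"roll":0,"gripper":62},{"translation":[0,0,0],"roll":0,"gripper":62},{"translation":[0,0,-2],"roll":0,"gripper":62},{"translation":[0,0,-10],"roll":0,"gripper":62}]' 18| grep -E "pos|ft|grip"
python3 -m creep '[{"translation":[0,0,-25],"roll":0,"gripper":62},{"translation":[0,0,-65],"roll":0,"gripper":80},{"translation":[0,0,-105],"roll":0,"gripper":87},{"translation":[0,0,-145],"roll":0,"gripper":87},{"translation":[10,40,-185],"roll":0,"gripper":87}]' 18| grep -E "pos|ft|grip"
python3 -m creep '[{"translation":[10,40,-20],"roll":0,"gripper":87},{"translation":[20,60,-30],"roll":0,"gripper":87},{"translation":[20,60,-30],"roll":0,"gripper":87},{"translation":[20,60,-30],"roll":0,"gripper":87}]' 18| grep -E "pos|ft|grip"
python3 - <<'E'
from h import *
import pickle
go([.48,-.37,.3],2.3)
P,im=shot('wrist','w14.png'); pickle.dump(P,open('w14.p','wb'))
cv2.imwrite('pics/w14c.png',cv2.resize(im[40:240,130:530],None,fx=2,fy=2))
E
```

```text
position: [0.3966, -0.3801, 0.0695]
ft_force: [0.9, -1.9, 7.0]
position: [0.3966, -0.3801, 0.0695]
ft_force: [-0.9, -0.9, 13.4]
position: [0.3953, -0.3782, 0.0765]
ft_force: [0.2, 1.2, 0.3]
grip_width: 0.061
grip_force: 0.0
position: [0.4221, -0.3725, 0.255]
ft_force: [0.2, -1.9, -0.7]
grip_width: 0.0807
grip_force: 0.0
position: [0.485, -0.3484, 0.2824]
ft_force: [-1.5, -0.3, 0.3]
grip_width: 0.0868
grip_force: 0.0
shift [-21.4  -5.9 -17.6] roll 0.1 pos [ 0.485  -0.3484  0.2824] yhead 2.4 q6 -0.85 t 70.0
```

View pics/w14c.png

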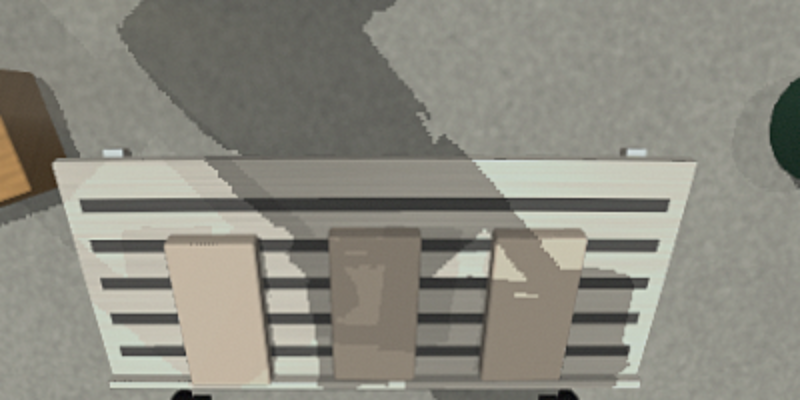

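```bash
python3 - <<'E'
from deck import *
P=pickle.load(open('w14.p','rb'))
c=lambda X,Y,Z:(proj(P,x[:3]+Rd(x)@np.array((X,Y,Z)))-[130,40])*2
for X in (-.17,-.09,0,.09,.17):
    print(X,'hi edge',c(X,.075,0).round(0),'lip in top',c(X,-.069,.008).round(0),'lip outer top',c(X,-.075,.008).round(0),'plq low top',c(X,-.069,.014).round(0),'plq up top',c(X,.031,.014).round(0),'px/mm',((c(X,-.068,.014)-c(X,-.069,.014))).round(2))
im=cv2.imread('pics/w14.png')[40:240,130:530]
a=cv2.resize(im[150:200,30:330],None,fx=2.6,fy=5,interpolation=cv2.INTER_CUBIC)
b=cv2.resize(im[95:135,30:330],None,fx=2.6,fy=5,interpolation=cv2.INTER_CUBIC)
cv2.imwrite('pics/w14d.png',np.vstack([b,a]))
E
```

```text
-0.17 hi edge [ 56. 160.] lip in top [109. 382.] lip outer top [111. 389.] plq low top [105. 388.] plq up top [ 66. 246.] px/mm [-0.35 -1.23]
-0.09 hi edge [204. 159.] lip in top [233. 383.] lip outer top [234. 390.] plq low top [231. 389.] plq up top [210. 246.] px/mm [-0.19 -1.24]
0 hi edge [375. 158.] lip in top [375. 383.] lip outer top [375. 390.] plq low top [375. 389.] plq up top [375. 245.] px/mm [ 0.   -1.24]
0.09 hi edge [547. 159.] lip in top [517. 383.] lip outer top [516. 390.] plq low top [519. 389.] plq up top [541. 246.] px/mm [ 0.2  -1.24]
0.17 hi edge [695. 161.] lip in top [642. 383.] lip outer top [640. 390.] plq low top [645. 389.] plq up top [685. 247.] px/mm [ 0.36 -1.23]
```

View pics/w14d.png

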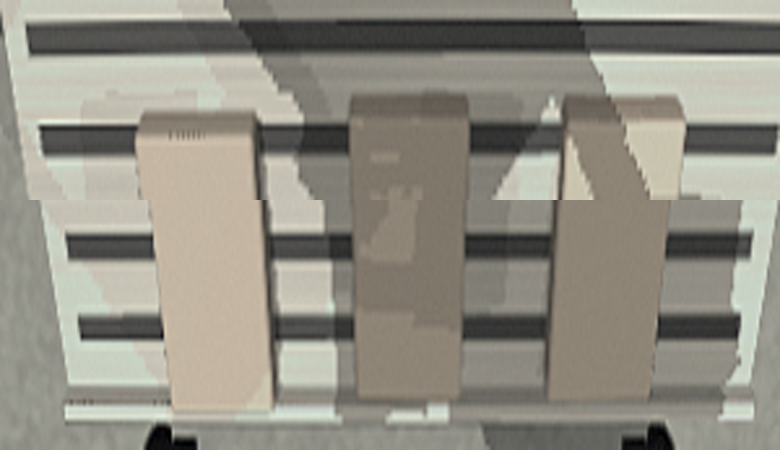

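Rack: all three plaques flat and parallel at crop (215,310), (374,305), (530,305), but against the lip line the right and middle show about 4–6 mm of gap and the left 1–3 mm. I'll regrip each and ease it down to the lip.

```bash

python3 -m creep '[{"translation":[-15,0,35],"roll":0,"gripper":75},{"translation":[-27,0,75],"roll":0,"gripper":65},{"translation":[-27,0,115],"roll":0,"gripper":64},{"translation":[-27,0,150],"roll":0,"gripper":64},{"translation":[-27,0,175],"roll":0,"gripper":64}]' 15| grep -E "pos|ft|grip_w"
python3 -m creep '[{"translation":[0,0,0],"roll":0,"gripper":64},{"translation":[0,0,0],"roll":0,"gripper":64}]' 15| grep -E "pos|ft|grip_w"
python3 - <<'E'
from h import *
go([.486,-.3765,.0725],2.3)
E
```

```text
position: [0.4815, -0.3749, 0.1021]
ft_force: [-0.5, 0.2, 0.5]
grip_width: 0.0664
position: [0.483, -0.3757, 0.1047]
ft_force: [-0.0, -0.5, 0.8]
grip_width: 0.0648
shift [-1.1  3.1 32.1] roll -0.2 pos [ 0.483  -0.3757  0.1047] yhead 2.1 q6 -0.88 t 70.6
```

```bash

python3 -m creep '[{"translation":[-1,3,12],"roll":0,"gripper":62},{"translation":[-1,3,24],"roll":0,"gripper":62},{"translation":[-1,3,31],"roll":0,"gripper":62},{"translation":[-1,3,32],"roll":0,"gripper":62},{"translation":[-1,3,32],"roll":0,"gripper":62}]' 15| grep -E "pos|ft|grip_w"
python3 -m creep '[{"translation":[0,0,0],"roll":0,"gripper":40},{"translation":[0,0,0],"roll":0,"gripper":40},{"translation":[0,0,0],"roll":0,"gripper":40},{"translation":[0,0,0],"roll":0,"gripper":40},{"translation":[0,0,0],"roll":0,"gripper":40}]' 15| grep -E "pos|ft|grip"
for i in 1 2 3 4; do python3 -m creep '[{"translation":[-1,0,0.3],"roll":0,"gripper":40},{"translation":[-2,0,0.6],"roll":0,"gripper":40},{"translation":[-2,0,0.6],"roll":0,"gripper":40}]' 15| grep -E "pos|ft"; done
```

```text
position: [0.4883, -0.3772, 0.0746]
ft_force: [-0.8, 0.4, 0.1]
grip_width: 0.0624
position: [0.4885, -0.3777, 0.0754]
ft_force: [-1.2, -0.4, 3.3]
grip_width: 0.0493
grip_force: 15.0
position: [0.4888, -0.3795, 0.0748]
ft_force: [-0.7, 1.3, 4.8]
position: [0.4889, -0.3815, 0.0741]
ft_force: [-0.8, 0.2, 4.8]
position: [0.489, -0.3829, 0.0736]
ft_force: [-0.5, 3.1, 6.4]
position: [0.489, -0.3831, 0.0735]
ft_force: [1.3, 7.6, 11.0]
```

```bash

python3 -m creep '[{"translation":[0.5,0,0],"roll":0,"gripper":50},{"translation":[0.5,0,0],"roll":0,"gripper":62},{"translation":[0.5,0,0],"roll":0,"gripper":62},{"translation":[0.5,0,-2],"roll":0,"gripper":64},{"translation":[0.5,0,-25],"roll":0,"gripper":64}]' 15| grep -E "pos|ft|grip_w"
python3 -m creep '[{"translation":[0,0,-20],"roll":0,"gripper":64},{"translation":[2,30,-22],"roll":0,"gripper":64},{"translation":[5,60,-22],"roll":0,"gripper":64},{"translation":[5,89,-22],"roll":0,"gripper":64},{"translation":[5,89,-22],"roll":0,"gripper":64}]' 15| grep -E "pos|ft|grip_w"
python3 -m creep '[{"translation":[0,0,0],"roll":0,"gripper":64},{"translation":[0,0,0],"roll":0,"gripper":64}]' 15| grep -E "pos|ft|grip_w"
python3 - <<'E'
from h import *
go([.577,-.375,.0745],2.3)
E
```

```text
position: [0.4866, -0.3831, 0.0935]
ft_force: [0.1, -0.2, -0.6]
grip_width: 0.0625
position: [0.583, -0.377, 0.1199]
ft_force: [0.8, -0.1, -0.6]
grip_width: 0.0641
position: [0.5766, -0.3762, 0.1186]
ft_force: [-0.5, 0.3, -0.1]
grip_width: 0.0641
shift [ 1.1  0.5 44.1] roll -0.1 pos [ 0.5766 -0.3762  0.1186] yhead 2.2 q6 -0.78 t 73.5
```

```bash

python3 -m creep '[{"translation":[1,0,15],"roll":0,"gripper":62},{"translation":[1,0,30],"roll":0,"gripper":62},{"translation":[1,0,41],"roll":0,"gripper":62},{"translation":[1,0,44],"roll":0,"gripper":62},{"translation":[1,0,44],"roll":0,"gripper":62}]' 15| grep -E "pos|ft|grip_w"
python3 -m creep '[{"translation":[0,0,0],"roll":0,"gripper":40},{"translation":[0,0,0],"roll":0,"gripper":40},{"translation":[0,0,0],"roll":0,"gripper":40},{"translation":[0,0,0],"roll":0,"gripper":40},{"translation":[0,0,0],"roll":0,"gripper":40}]' 15| grep -E "pos|ft|grip"
for i in 1 2 3 4; do python3 -m creep '[{"translation":[-1,0,0.3],"roll":0,"gripper":40},{"translation":[-2,0,0.6],"roll":0,"gripper":40},{"translation":[-2,0,0.6],"roll":0,"gripper":40}]' 15| grep -E "pos|ft"; done
```

```text
position: [0.5759, -0.3751, 0.0739]
ft_force: [-0.7, 0.1, -0.7]
grip_width: 0.0619
position: [0.5777, -0.376, 0.0763]
ft_force: [-1.6, 0.4, 1.6]
grip_width: 0.0489
grip_force: 15.0
position: [0.5779, -0.3772, 0.0758]
ft_force: [-0.5, 1.7, 5.5]
position: [0.5782, -0.3793, 0.0752]
ft_force: [0.3, 1.1, 4.8]
position: [0.5783, -0.3809, 0.0746]
ft_force: [0.2, 2.5, 5.5]
position: [0.5783, -0.3811, 0.0745]
ft_force: [-0.6, 7.0, 9.6]
```

```bash

python3 -m creep '[{"translation":[0.5,0,0],"roll":0,"gripper":50},{"translation":[0.5,0,0],"roll":0,"gripper":62},{"translation":[0.5,0,0],"roll":0,"gripper":62},{"translation":[0.5,0,-2],"roll":0,"gripper":64},{"translation":[0.5,0,-25],"roll":0,"gripper":64}]' 15| grep -E "pos|ft|grip_w"
python3 -m creep '[{"translation":[0,0,-20],"roll":0,"gripper":64},{"translation":[1,-30,-25],"roll":0,"gripper":64},{"translation":[2,-65,-25],"roll":0,"gripper":64},{"translation":[3,-100,-25],"roll":0,"gripper":64},{"translation":[4,-140,-25],"roll":0,"gripper":64}]' 15| grep -E "pos|ft|grip_w"
python3 -m creep '[{"translation":[1,-30,0],"roll":0,"gripper":64},{"translation":[1,-42,0],"roll":0,"gripper":64},{"translation":[1,-42,0],"roll":0,"gripper":64},{"translation":[1,-42,0],"roll":0,"gripper":64}]' 15| grep -E "pos|ft|grip_w"
python3 - <<'E'
from h import *
go([.3965,-.382,.073],2.3)
E
```

```text
position: [0.5751, -0.381, 0.0934]
ft_force: [-0.3, 0.5, -0.1]
grip_width: 0.0627
position: [0.4372, -0.3848, 0.1232]
ft_force: [-0.5, 0.2, -0.8]
grip_width: 0.0641
position: [0.3962, -0.3861, 0.1232]
ft_force: [0.9, -0.4, -0.3]
grip_width: 0.0636
shift [ 4.2  0.4 50.2] roll -0.2 pos [ 0.3962 -0.3861  0.1232] yhead 2.1 q6 -1.01 t 76.5
```

```bash

python3 -m creep '[{"translation":[4,0,15],"roll":0,"gripper":62},{"translation":[4,0,30],"roll":0,"gripper":62},{"translation":[4,0,45],"roll":0,"gripper":62},{"translation":[4,0,50],"roll":0,"gripper":62},{"translation":[4,0,50],"roll":0,"gripper":62}]' 15| grep -E "pos|ft|grip_w"
python3 -m creep '[{"translation":[0,0,0],"roll":0,"gripper":40},{"translation":[0,0,0],"roll":0,"gripper":40},{"translation":[0,0,0],"roll":0,"gripper":40},{"translation":[0,0,0],"roll":0,"gripper":40},{"translation":[0,0,0],"roll":0,"gripper":40}]' 15| grep -E "pos|ft|grip"
for i in 1 2 3; do python3 -m creep '[{"translation":[-1,0,0.3],"roll":0,"gripper":40},{"translation":[-2,0,0.6],"roll":0,"gripper":40},{"translation":[-2,0,0.6],"roll":0,"gripper":40}]' 15| grep -E "pos|ft"; done
```

```text
position: [0.3967, -0.3807, 0.0716]
ft_force: [0.5, 0.3, -0.2]
grip_width: 0.0619
position: [0.3962, -0.3817, 0.0738]
ft_force: [1.9, 0.2, 1.0]
grip_width: 0.0495
grip_force: 15.0
position: [0.3959, -0.383, 0.0733]
ft_force: [1.1, 2.0, 5.9]
position: [0.3958, -0.3837, 0.073]
ft_force: [1.4, 4.6, 10.0]
position: [0.3957, -0.3838, 0.073]
ft_force: [1.5, 8.8, 16.0]
```

```bash

python3 -m creep '[{"translation":[0.5,0,0],"roll":0,"gripper":50},{"translation":[0.5,0,0],"roll":0,"gripper":62},{"translation":[0.5,0,0],"roll":0,"gripper":62},{"translation":[0.5,0,-2],"roll":0,"gripper":64},{"translation":[0.5,0,-25],"roll":0,"gripper":64}]' 15| grep -E "pos|ft|grip_w"
python3 -m creep '[{"translation":[0,0,-35],"roll":0,"gripper":70},{"translation":[0,0,-75],"roll":0,"gripper":80},{"translation":[10,35,-110],"roll":0,"gripper":87},{"translation":[20,70,-145],"roll":0,"gripper":87},{"translation":[30,90,-180],"roll":0,"gripper":87}]' 15| grep -E "pos|ft|grip_w"
python3 -m creep '[{"translation":[0,0,0],"roll":0,"gripper":60},{"translation":[0,0,0],"roll":0,"gripper":60},{"translation":[0,0,0],"roll":0,"gripper":60}]' 15| grep -E "pos|ft|grip_w"
python3 - <<'E'
from h import *
import pickle
go([.43,.0036,.2],1.7)
P,im=shot('wrist','w15.png'); pickle.dump(P,open('w15.p','wb'))
cv2.imwrite('pics/w15c.png',cv2.resize(im[40:240,130:530],None,fx=2,fy=2))
E
```

```text
position: [0.3939, -0.3847, 0.0933]
ft_force: [-0.4, 0.1, -0.1]
grip_width: 0.0624
position: [0.4759, -0.3574, 0.2635]
ft_force: [-0.2, -1.4, -1.0]
grip_width: 0.0848
position: [0.4744, -0.3569, 0.2616]
ft_force: [0.2, 0.9, -0.1]
grip_width: 0.0742
shift [361.9 -30.1  62.1] roll 0.5 pos [ 0.4744 -0.3569  0.2616] yhead 2.2 q6 -0.87 t 79.1
```

View pics/w15c.png

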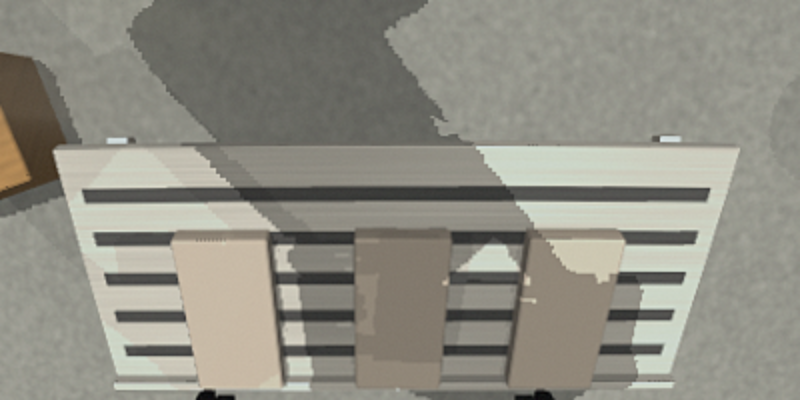

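All three now lie flat with their low ends in one line, covering the lip (row 387). Now I'll close the empty drawer.

```bash

python3 -m creep '[{"translation":[38,-4,0],"roll":0,"gripper":60},{"translation":[78,-8,0],"roll":0,"gripper":60},{"translation":[118,-12,0],"roll":0,"gripper":60},{"translation":[158,-17,0],"roll":0,"gripper":60},{"translation":[198,-21,0],"roll":0.5,"gripper":60}]' 20| grep -E "pos|ft|grip_w"
python3 -m creep '[{"translation":[38,-4,0],"roll":0,"gripper":60},{"translation":[78,-8,0],"roll":0,"gripper":60},{"translation":[118,-12,20],"roll":0,"gripper":60},{"translation":[150,-16,50],"roll":0,"gripper":60},{"translation":[164,-19,80],"roll":0,"gripper":60}]' 20| grep -E "pos|ft|grip_w"
python3 -m creep '[{"translation":[0,0,0],"roll":0,"gripper":60},{"translation":[0,0,0],"roll":0,"gripper":60},{"translation":[0,0,0],"roll":0,"gripper":60}]' 20| grep -E "pos|ft|grip_w"
python3 - <<'E'
from h import *
go([.4204,.0036,.079],1.7)
E
```

```text
position: [0.444, -0.1588, 0.2605]
ft_force: [0.5, 0.4, -0.6]
grip_width: 0.0602
position: [0.421, 0.005, 0.1818]
ft_force: [0.6, -0.8, -1.0]
grip_width: 0.0601
position: [0.4231, 0.0019, 0.1825]
ft_force: [0.4, -0.4, -0.7]
grip_width: 0.0606
shift [  1.8  -2.7 103.5] roll -0.0 pos [0.4231 0.0019 0.1825] yhead 1.7 q6 -0.29 t 80.3
```

```bash

python3 -m creep '[{"translation":[2,-2,30],"roll":0,"gripper":60},{"translation":[2,-2,65],"roll":0,"gripper":60},{"translation":[2,-2,92],"roll":0,"gripper":60},{"translation":[2,-2,103],"roll":0,"gripper":60},{"translation":[2,-2,103],"roll":0,"gripper":60}]' 20| grep -E "pos|ft|grip_w"
python3 -m creep '[{"translation":[0,0,0],"roll":0,"gripper":10},{"translation":[0,0,0],"roll":0,"gripper":10},{"translation":[0,0,0],"roll":0,"gripper":10},{"translation":[0,0,0],"roll":0,"gripper":10},{"translation":[0,0,0],"roll":0,"gripper":10}]' 20| grep -E "pos|ft|grip"
python3 -m creep '[{"translation":[0,0,0],"roll":0,"gripper":10},{"translation":[0,0,0],"roll":0,"gripper":10},{"translation":[0,0,0],"roll":0,"gripper":10},{"translation":[0,0,0],"roll":0,"gripper":10},{"translation":[0,0,0],"roll":0,"gripper":10}]' 20| grep -E "pos|ft|grip"
```

```text
position: [0.4213, 0.0032, 0.0783]
ft_force: [-0.6, 0.8, 0.8]
grip_width: 0.06
position: [0.4213, 0.0047, 0.0804]
ft_force: [-0.5, -0.3, -0.2]
grip_width: 0.0342
grip_force: 0.0
position: [0.4204, 0.0051, 0.0796]
ft_force: [-1.2, -0.8, 5.3]
grip_width: 0.015
grip_force: 20.0
```

```bash

python3 -m creep '[{"translation":[0,3,0],"roll":0,"gripper":10},{"translation":[0,9,0],"roll":0,"gripper":10},{"translation":[0,17,0],"roll":0,"gripper":10},{"translation":[0,26,0],"roll":0,"gripper":10},{"translation":[0,35,0],"roll":0,"gripper":10}]' 20| grep -E "pos|ft"
for i in 1 2; do python3 -m creep '[{"translation":[0,9,0],"roll":0,"gripper":10},{"translation":[0,18,0],"roll":0,"gripper":10},{"translation":[0,27,0],"roll":0,"gripper":10},{"translation":[0,36,0],"roll":0,"gripper":10},{"translation":[0,45,0],"roll":0,"gripper":10}]' 20| grep -E "pos|ft"; done
python3 -m creep '[{"translation":[0,9,0],"roll":0,"gripper":10},{"translation":[0,17,0],"roll":0,"gripper":10},{"translation":[0,25,0],"roll":0,"gripper":10},{"translation":[0,31,0],"roll":0,"gripper":10},{"translation":[0,36,0],"roll":0,"gripper":10}]' 20| grep -E "pos|ft"
python3 -m creep '[{"translation":[0,5,0],"roll":0,"gripper":10},{"translation":[0,10,0],"roll":0,"gripper":10},{"translation":[0,15,0],"roll":0,"gripper":10},{"translation":[0,19,0],"roll":0,"gripper":10},{"translation":[0,22,0],"roll":0,"gripper":10}]' 20| grep -E "pos|ft"
python3 -m creep '[{"translation":[0,2.5,0],"roll":0,"gripper":10},{"translation":[0,5,0],"roll":0,"gripper":10},{"translation":[0,7,0],"roll":0,"gripper":10},{"translation":[0,9,0],"roll":0,"gripper":10},{"translation":[0,10,0],"roll":0,"gripper":10}]' 20| grep -E "pos|ft"
```

```text
position: [0.454, 0.0063, 0.0796]
ft_force: [-3.0, -0.5, 6.7]
position: [0.4991, 0.008, 0.0796]
ft_force: [-3.5, 1.5, 7.3]
position: [0.544, 0.0097, 0.0796]
ft_force: [-3.2, 2.4, 7.0]
position: [0.5806, 0.011, 0.0797]
ft_force: [-3.6, 2.0, 6.5]
position: [0.6025, 0.0118, 0.0797]
ft_force: [-3.1, 1.9, 6.4]
position: [0.6126, 0.0122, 0.0797]
ft_force: [-2.8, 3.6, 5.3]
```

```bash

python3 -m creep '[{"translation":[0,1,0],"roll":0,"gripper":10},{"translation":[0,2.5,0],"roll":0,"gripper":10},{"translation":[0,4,0],"roll":0,"gripper":10},{"translation":[0,5.5,0],"roll":0,"gripper":10},{"translation":[0,6.5,0],"roll":0,"gripper":10}]' 20| grep -E "pos|ft"
for i in 1 2 3; do python3 -m creep '[{"translation":[0,1,0],"roll":0,"gripper":10},{"translation":[0,1.5,0],"roll":0,"gripper":10},{"translation":[0,1.5,0],"roll":0,"gripper":10}]' 20| grep -E "pos|ft"; done
```

```text
position: [0.6188, 0.0125, 0.0797]
ft_force: [-3.4, 3.1, 6.9]
position: [0.6202, 0.0125, 0.0797]
ft_force: [-2.3, 3.5, 6.2]
position: [0.6202, 0.0125, 0.0797]
ft_force: [-5.8, 2.5, 8.7]
position: [0.6202, 0.0125, 0.0796]
ft_force: [-7.8, 1.2, 10.7]
```

```bash

python3 -m creep '[{"translation":[0,-1,0],"roll":0,"gripper":30},{"translation":[0,-1,0],"roll":0,"gripper":45},{"translation":[0,-1,0],"roll":0,"gripper":45},{"translation":[0,-1,0],"roll":0,"gripper":45},{"translation":[0,-1,0],"roll":0,"gripper":45}]' 20| grep -E "pos|ft|grip_w"
python3 -m creep '[{"translation":[0,0,0],"roll":0,"gripper":45},{"translation":[0,0,-10],"roll":0,"gripper":45},{"translation":[0,0,-40],"roll":0,"gripper":45},{"translation":[0,0,-80],"roll":0,"gripper":45},{"translation":[0,0,-120],"roll":0,"gripper":45}]' 20| grep -E "pos|ft|grip_w"
python3 -m creep '[{"translation":[0,-38,-20],"roll":0,"gripper":45},{"translation":[0,-76,-30],"roll":0,"gripper":45},{"translation":[0,-114,-30],"roll":0,"gripper":45},{"translation":[0,-150,-30],"roll":0,"gripper":45},{"translation":[0,-150,-30],"roll":0,"gripper":45}]' 20| grep -E "pos|ft|grip_w"
python3 - <<'E'
from h import *
P,a=shot('top','top4.png'); P,b=shot('scene','scene4.png')
a=cv2.resize(a[50:330,130:510],(620,457)); cv2.imwrite('pics/end.png',a)
E
```

```text
position: [0.6239, 0.0109, 0.0792]
ft_force: [0.5, -0.6, -0.5]
grip_width: 0.04
position: [0.6227, 0.0111, 0.2004]
ft_force: [0.9, -0.3, -0.4]
grip_width: 0.0447
position: [0.4634, 0.0084, 0.229]
ft_force: [0.1, -0.5, 0.0]
grip_width: 0.0449
```

View pics/end.png

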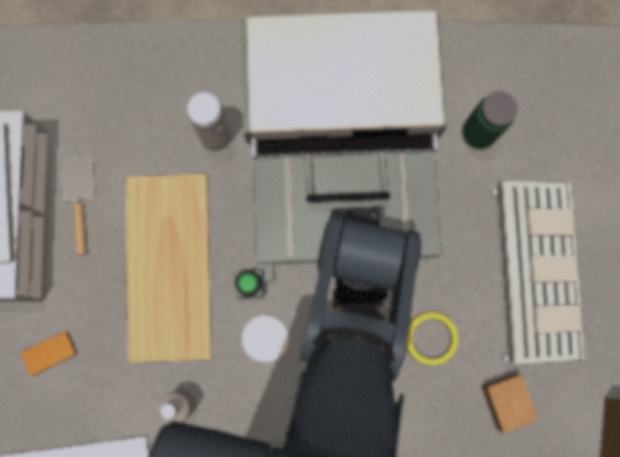

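The end view shows the drawer in (bar at (347,195)), the three plaques side by side on the rack at (552,222), (554,268), (557,318), the board empty, and everything else in place.

```bash
python3 -c "
from rig import hand_in
print(hand_in())"
```

```text
the job is handed in; nothing more can be done
None
```

The job is handed in, with no verdict returned: all three plaques went through the press cycle and now lie flat, side by side and against the lip of the cooling rack, and the empty drawer is fully in.

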